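# Close the float chamber and set the mixture thumbscrew

## Robot

A 7-joint arm with a two-finger parallel gripper is mounted at the origin on the work surface. World frame = base frame: x ahead of the robot, y to its left, z up, the work surface at z = 0. Lengths are in m, angles in rad, forces in N, time in s.
With the tool pointing down it reaches from about 0.425 to 0.875 m from the base axis. Payload 4.7 kg.
Tool frame: the origin (TCP) lies at the very end of the fingers, on their centre line; the grasp point (between the pads) lies 19 mm behind it; z points along the fingers, y is the direction in which the jaws open and shut (so a half turn about z gives the same grasp; the last joint's range is limited). The gripper opens to 87 mm and grips with 3 to 60 N. Pads are 19 mm wide; open, the fingers measure 117 mm over their backs; the gripper's body (75 mm by 190 mm) begins 51 mm behind the grasp point.
Start: joints at [-1.229, 0.321, -0.07, 1.45, 0.023, 1.371, -0.057], TCP at [0.209, 0.615, 0.197] pointing down, gripper open.
Joint ranges: [-2.86, 2.86], [-0.3, 2.09], [-1.38, 1.24], [0.06, 2.45], [-1.56, 4.7], [0.09, 2.05], [-2.69, 2.69]. Speed limits (rad/s): [2.57, 2.57, 3.14, 3.14, 3.14, 3.14, 3.14].

## Interface

Orientations are given as a unit quaternion [x, y, z, w].
In Python, from plant import r, capture, calibration gives the robot as it stands.
- The arm moves only by the tool jog_arm, never from a script. Its argument "increments" is a list of rows, each a list of 6 numbers: the shift along the tool's x, y, z in cm, then the turn, a rotation vector about the tool's x, y, z in rad. A call has 1 to 10 rows; each row is the pose to reach, as a shift and turn from the pose commanded when the call began, along the tool's axes at that moment; what a row does not reach only later rows make up. A row lasts 1/12 s, in which the tool goes at most 41.7 mm and 7.16 degrees, less where a joint would pass 70% of its speed; a pose out of reach is approached as far as the arm can. A call with a gripper value outside its range is refused whole. "jaw" is the closure in counts, from 0 (fully open) to 255 (shut), set as the call begins (left out, the last holds). The fingers move at their own pace and stop on an object; the grip force is fixed at half the most. Time passes only in rows, so rows that repeat a pose let the fingers close. It gives the time, the measured TCP pose, the force and the opening at its end, in the units of the state.
- r.sense(): the state, without advancing time (a new reading comes with each control period).
- capture(name): name is "side" or "top"; returns the picture (480x640x3 uint8, blue, green, red); there is no depth.
- calibration(name): a dict with "fx", "fy", "cx", "cy" (pixels), "dist" ([k1, k2, p1, p2, k3] as OpenCV has them; the pictures are not rectified), "rvec" (rotation vector, rad) and "tvec" (3), from world to camera coordinates, as OpenCV has them. Camera axes: x right, y down, z forward; pixel columns grow to the right and rows downward; lengths in m; the calibration is good to about 2 mm. A picture is of the moment at which its call begins. calibration takes no time and is no camera call.
- r.sign_off(): hands the job in, once; it reports no verdict.
The state is a dict: "t": time; "qpos": joint angles; "qd": joint speeds; "joint_torque": joint torques, N m; "tool_pos": TCP position; "ee_rot": TCP orientation; "wrist_force": force on the tool from outside, world axes, zero at the start; "moment": the same for the moment, N m; "grip_width": finger opening in m.
Only numpy, scipy, OpenCV 4.12 (cv2) and the standard library are available. Lean on these libraries where they do the work, as an engineer would, in place of code of your own. Each camera call takes 0.05 s, during which the arm holds its last target.

## Task

The carburetor sits upside down in its blue bench holder: lay the red-brown fibre gasket plate squarely on its flange, edges lined up, and set the chrome float bowl squarely on top of the gasket, letting go of each. Then grip the brass thumbscrew beside it, turn it clockwise until it seats, back it off a quarter turn counter-clockwise, and finish there still gripping the thumbscrew so that it cannot creep while a mate fits the locknut. Leave the other things on the bench where they are.

Things in the scene. Friction and masses are not known exactly. Their poses are not given: they have to be found in the camera images.
- flange (a point): centre of the top face of the aluminium flange of the upside-down carburetor body, fixed in a blue holder plate on the bench; the face is 70 mm above the bench, level, 64 mm along its y and 44 mm along its x (the gasket overhangs it by 4 mm on each x side, so fingers can straddle it there); a round throat 38 mm across runs along x below it, its top 53 mm above the bench. z is up
- screw_grip (a point): centre of the wing of the brass thumbscrew, a flat upright bar 46 mm long (along its x), 10 mm thick (along its y) and 24 mm high; it turns about the vertical axis through this point, which is 121 mm above the bench and 100 mm from the flange centre along the flange's +y. The wing's +x end is marked red on top and points at the red line on the white collar below (along the flange's +x) when the screw is seated. It turns with the wing and does not rise or sink
- screw (a joint): angle of the thumbscrew in rad: 0 = seated against its hard stop, growing as it is backed off counter-clockwise seen from above; it starts part of a turn open (0.65 to 1.25), a quarter turn off the seat is 1.571. It has light friction (about 0.04 N m) and stays where it is left
- gasket_c (a point): centre of the red-brown hard fibre gasket plate, 52 mm (x) by 64 mm (y), 6 mm thick, with a rectangular window 26 by 32 mm; about 30 g. It lies on a wooden riser block 30 mm high, 30 mm (x) by 56 mm (y), with the same axes, so its x edges overhang by 11 mm each. z is up. On the flange its x and y lie along the flange's (either way round)
- bowl_c (a point): centre (half-way up, 18 mm above its underside) of the chrome float bowl, standing mouth down on the bench: a rim plate 52 mm (x) by 64 mm (y), 4 mm thick, under a body 44 mm (x) by 54 mm (y) whose top is 36 mm above the underside, with a brass plug 5 mm higher in the middle; about 150 g. z is up. On the gasket its x and y lie along the flange's (either way round)
- basin: pink plastic basin, 220 mm across, 75 mm high; origin at the centre of its underside; to be left alone
- screwdriver: orange-handled cross-tip screwdriver lying on the bench; to be left alone
- pickup: steel magnetic pickup tool, 164 mm long, 17 mm thick, lying on the bench; to be left alone
Mind the look-alikes: they are no part of the job. Of the things like the part that bears gasket_c, leave any that is green; of the rest the smaller one is meant.

How it is judged:
On the way, in this order (a step that is already met when the one before it is completed fails the run):
1. the gasket lies squarely on the flange, let go (horizontal distance between gasket_c and flange below 0.007 m and z of gasket_c in the frame of flange between 0 and 0.006 m and angle between the y axis of gasket_c and the y axis of flange, either way round below 0.16 rad and contact force between the fingers and gasket below 0.05 N and linear speed of gasket below 0.02 m/s), for 0.2 s.
2. the bowl stands squarely on the gasket, let go, the gasket still in place (all of step 1 and horizontal distance between bowl_c and flange below 0.007 m and z of bowl_c in the frame of flange between 0.021 and 0.027 m and angle between the y axis of bowl_c and the y axis of flange, either way round below 0.16 rad and contact force between the fingers and bowl below 0.05 N and linear speed of bowl below 0.02 m/s), for 0.2 s.
3. the gripped thumbscrew is turned in until it seats (value of joint screw below 0.08 rad and contact force between the fingers and screw above 1 N), for 0.1 s.
At the end, for the whole second after the job is handed in: Gasket on flange and bowl on gasket, each within 7 mm and 9 degrees of the flange's centre and axes, flat, still, not touched by the fingers. The thumbscrew, once seated, is a quarter turn (within 11 degrees) off its seat, still and gripped: over 1 N, grasp point within 30 mm of its centre (all of step 2 and contact force between the fingers and screw above 1 N and distance between the grasp point and screw_grip below 0.03 m and value of joint screw between 1.37 and 1.77 rad and velocity of joint screw between -0.1 and 0.1 rad/s); the arm keeps its last pose, push and grip.
It fails at once if a bystander (basin, screwdriver, pickup tool) is moved by more than 20 mm (distance of any of basin, screwdriver, pickup from where it was at the start of the episode above 0.02 m).
It also fails if it takes over 67 s, if anything falls off the work surface, if the arm or the gripper's body presses on something with over 40 N, if the wrist force passes 120 N, or if a joint passes its speed limit or range.

## Working session

There is one attempt and no reset: what is moved stays moved. The work goes in short steps, Python scripts to look and compute and a tool call to move; the robot and the scene stay as the last step left them, time stands still between calls to the robot, and variables do not carry over. Pictures are saved under pics/ and viewed, and the job is handed in when it is done.

Besides the shell and the picture viewer there is one more tool, called after "Emit:" by a JSON object that holds its "name" and its "arguments", one argument or row to a line. jog_arm: Moves the arm, as the interface text tells. Its arguments: {"type":"object","properties":{"increments":{"type":"array"},"jaw":{"type":"number"}},"required":["increments"]}

```bash
mkdir -p pics; ls
python3 - <<'E'
from plant import r, capture, calibration
import cv2
for n in("side","top"):
    cv2.imwrite(f"pics/{n}0.png",capture(n)); print(n,calibration(n))
print(r.sense())
E
```

```text
pics
side {'fx': 552.2242087136866, 'fy': 552.2242087136866, 'cx': 324.6555371755491, 'cy': 248.2403224028135, 'dist': array([-0.00081666,  0.        ,  0.        ,  0.        ,  0.        ]), 'rvec': array([ 2.34169365, -0.67657097,  0.2436151 ]), 'tvec': array([-0.43956179,  0.3482713 ,  1.22577558])}
top {'fx': 566.4424205820649, 'fy': 566.4424205820649, 'cx': 309.50078731113086, 'cy': 231.01380174045573, 'dist': array([-0.03113677,  0.        ,  0.        ,  0.        ,  0.        ]), 'rvec': array([ 2.15480521, -2.12592942,  0.15140981]), 'tvec': array([0.09091239, 0.54492562, 1.13673353])}
{'t': 0.1, 'qpos': array([-1.22888997,  0.32174255, -0.07010818,  1.45155296,  0.02258354,
        1.37079097, -0.05687125]), 'qd': array([-0.00024562, -0.00083314, -0.00076599, -0.00365037, -0.00048457,
       -0.00010363, -0.00037464]), 'joint_torque': array([-5.32259473e-04, -4.92573524e+01, -4.06156294e-01, -3.13402069e+01,
       -6.41855900e-02,  3.94625554e-02,  8.50384663e-05]), 'tool_pos': array([0.20913338, 0.61486931, 0.19557522]), 'ee_rot': array([ 1.63132963e-01,  9.86603724e-01, -8.46893741e-04, -1.04887436e-04]), 'wrist_force': array([-0.16251661,  0.12650226, -0.02826013]), 'moment': array([-0.00357856, -0.00940318, -0.03192263]), 'grip_width': 0.08676947536974569}
```

View pics/side0.png

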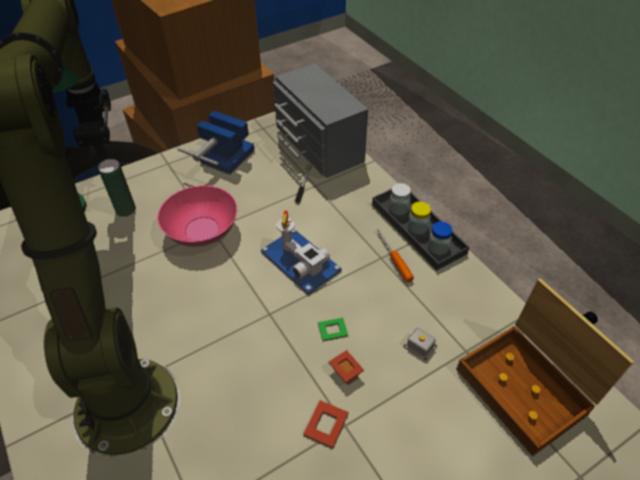

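View pics/top0.png

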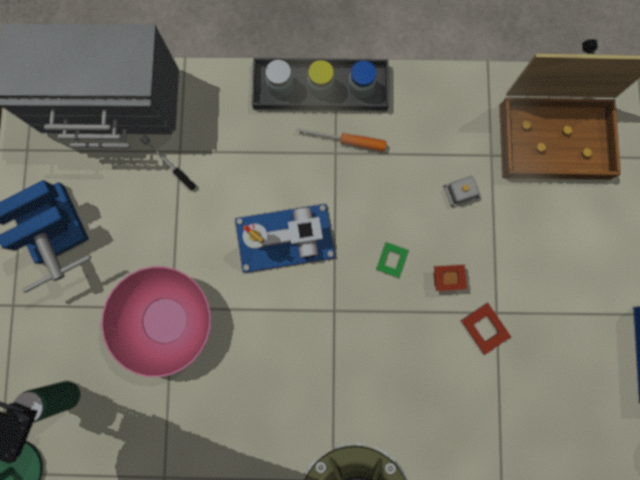

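The top view shows the carburetor at (285,237), the small red gasket on its riser at (451,278), the bowl at (463,190), and the decoys: green at (392,260), large red at (486,328). I'll enlarge crops of each.

Run:
```python
import cv2,numpy as np
t=cv2.imread("pics/top0.png");s=cv2.imread("pics/side0.png")
def crop(im,x,y,w,h,k,n): cv2.imwrite(f"pics/{n}.png",cv2.resize(im[y:y+h,x:x+w],None,fx=k,fy=k,interpolation=cv2.INTER_CUBIC))
crop(t,230,195,110,82,7,"c_carb")
a=cv2.resize(t[255:300,425:475],None,fx=8,fy=8,interpolation=2)
b=cv2.resize(t[168:213,438:488],None,fx=8,fy=8,interpolation=2)
cv2.imwrite("pics/c_gb.png",np.hstack([a,b]))
crop(s,255,200,95,95,6,"s_carb")
a=cv2.resize(s[345:390,320:370],None,fx=8,fy=8,interpolation=2)
b=cv2.resize(s[320:365,397:447],None,fx=8,fy=8,interpolation=2)
cv2.imwrite("pics/s_gb.png",np.hstack([a,b]))
```

```text
(no output)
```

View pics/c_carb.png

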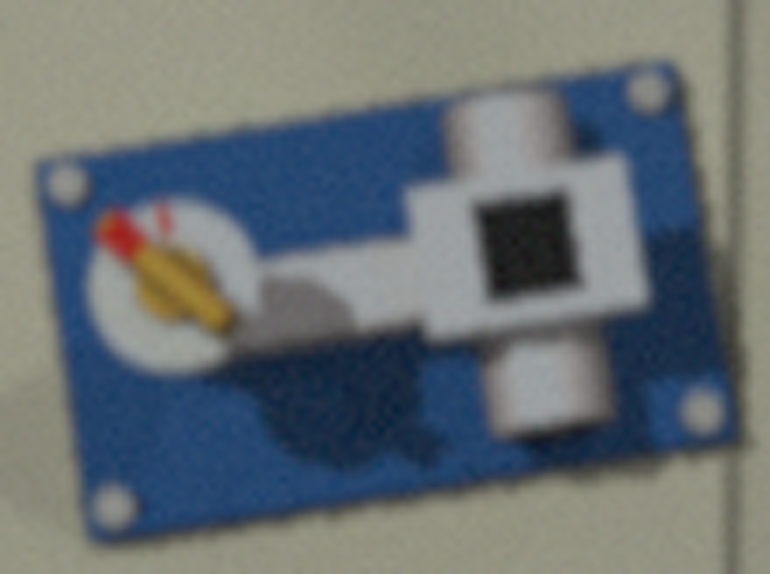

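View pics/c_gb.png

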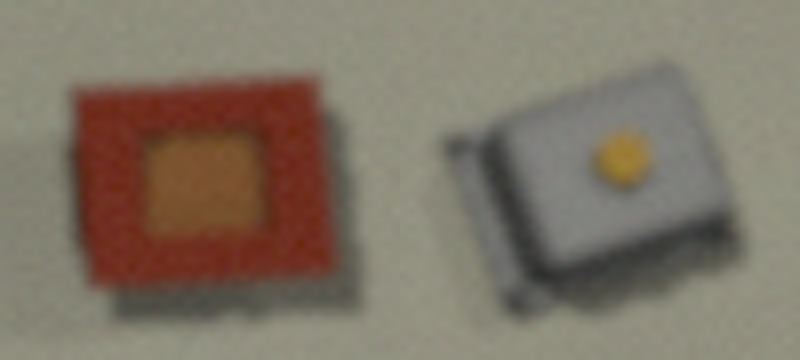

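View pics/s_carb.png

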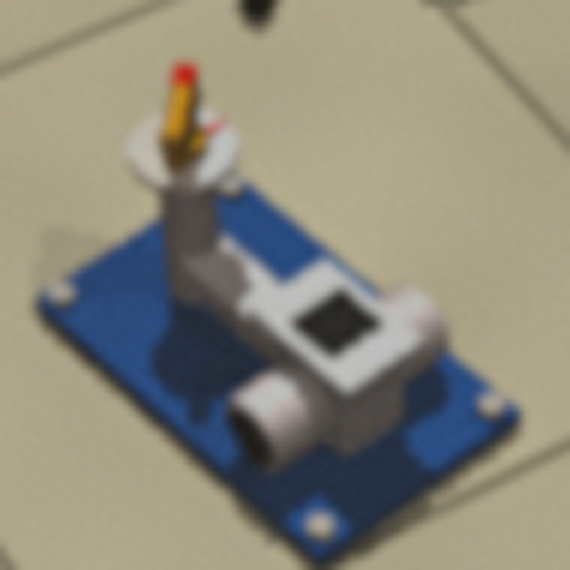

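View pics/s_gb.png

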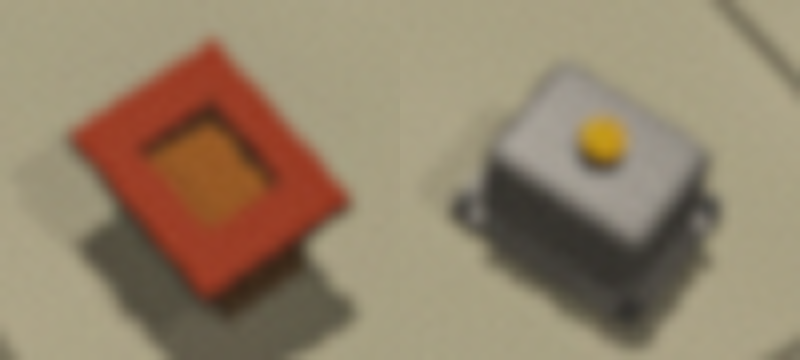

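```bash
cat > h.py <<'E'
import numpy as np,cv2
from scipy.optimize import least_squares
from plant import r,capture,calibration
C={n:calibration(n) for n in("side","top")}
def proj(n,P):
    c=C[n];K=np.array([[c['fx'],0,c['cx']],[0,c['fy'],c['cy']],[0,0,1.]])
    return cv2.projectPoints(np.asarray(P,float).reshape(-1,1,3),c['rvec'],c['tvec'],K,c['dist'])[0].reshape(-1,2)
def ray(n,uv,z):
    c=C[n];K=np.array([[c['fx'],0,c['cx']],[0,c['fy'],c['cy']],[0,0,1.]])
    d=cv2.undistortPoints(np.array([[uv]],float),K,c['dist'])[0,0]
    R=cv2.Rodrigues(c['rvec'])[0];o=-R.T@c['tvec'];v=R.T@np.array([d[0],d[1],1])
    return (o+v*(z-o[2])/v[2])[:2]
def px(uv,k,ox,oy): 
    uv=np.asarray(uv,float);return (uv+.5)/k-.5+[ox,oy]
def fit(obs,hx,hy,z,yaw0):
    # obs: {cam: 4 px any order}
    def pts(p):
        c,s=np.cos(p[2]),np.sin(p[2]);L=np.array([[hx,hy],[hx,-hy],[-hx,-hy],[-hx,hy]])
        return np.c_[L@np.array([[c,s],[-s,c]])+p[:2],[z]*4]
    def res(p):
        o=[]
        for n,q in obs.items():
            m=proj(n,pts(p))
            D=np.linalg.norm(m[:,None]-q[None],axis=2);from scipy.optimize import linear_sum_assignment as l
            i,j=l(D);o.append((m[i]-q[j]).ravel())
        return np.concatenate(o)
    c0=np.mean([np.mean([ray(n,u,z) for u in q],0) for n,q in obs.items()],0)
    s=least_squares(res,[*c0,yaw0]);return s.x,np.sqrt(np.mean(s.fun**2)),res(s.x)
E
python3 - <<'E'
from h import *
fl={'top':px([(408,190),(627,157),(650,303),(428,340)],7,230,195),'side':px([(327,262),(420,330),(347,388),(240,305)],6,255,200)}
ga={'top':px([(75,90),(320,78),(335,272),(92,286)],8,425,255),'side':px([(213,40),(350,200),(210,300),(72,135)],8,320,345)}
bo={'top':px([(95,130),(282,62),(338,213),(146,272)],8,438,168),'side':px([(165,60),(310,155),(240,245),(89,150)],8,397,320)}
for nm,o,hx,hy,z in(("fl",fl,.022,.032,.07),("ga",ga,.026,.032,.036),("bo",bo,.022,.027,.036)):
    for k in (['top','side'],['top'],['side']):
        oo={n:o[n] for n in k}
        best=min((fit(oo,hx,hy,z,y) for y in np.arange(-1.5,1.6,.3)),key=lambda a:a[1])
        print(nm,k,best[0].round(4),best[1].round(2))
print([ray('top',px((223,158),8,438,168),.041),ray('side',px((203,140),8,397,320),.041)])
w=[(118,230),(228,322)]
print([ray('top',px(u,7,230,195),.133) for u in w],[ray('top',px((172,283),7,230,195),.121)])
print([ray('side',px(u,6,255,200),.133) for u in [(184,75),(181,158)]])
E
```

```text
fl ['top', 'side'] [0.5423 0.1079 0.1773] 0.79
fl ['top'] [0.5415 0.1071 0.1676] 0.18
fl ['side'] [0.5443 0.1104 0.1963] 0.74
ga ['top', 'side'] [ 0.4528 -0.1939  0.0698] 0.49
ga ['top'] [ 0.4518 -0.1935  0.0633] 0.33
ga ['side'] [ 0.454  -0.1942  0.0779] 0.25
bo ['top', 'side'] [ 0.6407 -0.2289  0.3291] 0.9
bo ['top'] [ 0.6391 -0.2279  0.3307] 0.49
bo ['side'] [ 0.6426 -0.2299  0.3263] 0.77
[array([ 0.64092106, -0.22866381]), array([ 0.64313329, -0.22931787])]
[array([0.53522887, 0.21856255]), array([0.5101954 , 0.18770611])] [array([0.52244937, 0.20461318])]
[array([0.53559061, 0.21758303]), array([0.51024435, 0.17512282])]
```

```bash
cat >> h.py <<'E'
from scipy.spatial.transform import Rotation as Ro
def go(x,y,z,jaw):
    s=r.sense();R=Ro.from_quat(s['ee_rot']);c,n=np.cos(jaw),np.sin(jaw)
    T=Ro.from_matrix(np.c_[[-n*-1*-1*-1,-c,0],[c,n,0],[0,0,-1]] if 0 else np.array([[-(-n),c,0],[-c,n,0],[0,0,-1]]))
    d=R.inv().apply(np.array([x,y,z])-s['tool_pos'])
    T2=T*Ro.from_euler('z',np.pi); a,b=[(R.inv()*q).as_rotvec() for q in(T,T2)]
    w=a if np.linalg.norm(a)<np.linalg.norm(b) else b
    print("inc cm",(d*100).round(2),"rot",w.round(3),"rows>=",max(np.linalg.norm(d)/.0417,np.linalg.norm(w)/.125).round(1))
def st():
    s=r.sense();R=Ro.from_quat(s['ee_rot']).as_matrix()
    print("t",s['t'].__round__(2),"pos",s['tool_pos'].round(4),"jaw",np.arctan2(R[1,1],R[0,1]).round(3),"zax",R[:,2].round(3),"F",s['wrist_force'].round(2),"M",s['moment'].round(3),"w",round(s['grip_width'],4),"q",s['qpos'].round(2))
E
python3 - <<'E'
from h import *
st();go(.5,.12,.25,.6)
for u in [(92,540),(740,437),(38,160),(675,62)]: print(ray('top',px(u,7,230,195),.01))
E
```

```text
t 0.1 pos [0.2091 0.6149 0.1956] jaw 1.243 zax [-0.    -0.002 -1.   ] F [-0.16  0.13 -0.03] M [-0.004 -0.009 -0.032] w 0.0868 q [-1.23  0.32 -0.07  1.45  0.02  1.37 -0.06]Traceback (most recent call last):
  File "<stdin>", line 2, in <module>
  File "h.py", line 32, in go
    T=Ro.from_matrix(np.c_[[-n*-1*-1*-1,-c,0],[c,n,0],[0,0,-1]] if 0 else np.array([[-(-n),c,0],[-c,n,0],[0,0,-1]]))
  File "scipy/spatial/transform/_rotation.pyx", line 1143, in scipy.spatial.transform._rotation.Rotation.from_matrix
ValueError: Non-positive determinant (left-handed or null coordinate frame) in rotation matrix 0: [[ 0.56464247  0.82533561  0.        ]
 [-0.82533561  0.56464247  0.        ]
 [ 0.          0.         -1.        ]].
```

```bash
sed -i 's/^    T=Ro.*/    T=Ro.from_matrix(np.array([[-n,c,0],[c,n,0],[0,0,-1]]))/' h.py
python3 - <<'E'
from h import *
st();go(.5,.12,.25,.6)
for u in [(92,540),(740,437),(38,160),(675,62)]: print(ray('top',px(u,7,230,195),.01))
E
```

```text
t 0.1 pos [0.2091 0.6149 0.1956] jaw 1.243 zax [-0.    -0.002 -1.   ] F [-0.16  0.13 -0.03] M [-0.004 -0.009 -0.032] w 0.0868 q [-1.23  0.32 -0.07  1.45  0.02  1.37 -0.06]
inc cm [-43.47 -37.5   -5.38] rot [-0.002  0.001  0.643] rows>= 13.8
[0.45944363 0.23853172]
[0.49331937 0.0431022 ]
[0.5756936  0.25876118]
[0.60872742 0.06389769]
```

Emit:
{"name": "jog_arm", "arguments": {
  "increments": [
    [-3.1,-2.7,-2,0,0,0.05],
    [-6.2,-5.4,-4,0,0,0.1],
    [-9.3,-8,-5.4,0,0,0.15],
    [-12.4,-10.7,-5.4,0,0,0.2],
    [-15.5,-13.4,-5.4,0,0,0.25],
    [-18.6,-16,-5.4,0,0,0.3],
    [-21.7,-18.7,-5.4,0,0,0.35],
    [-24.8,-21.4,-5.4,0,0,0.4],
    [-27.9,-24,-5.4,0,0,0.45],
    [-31,-26.7,-5.4,0,0,0.5]
  ],
  "jaw": 0
}}

```text
t: 0.93
tool_pos: [0.4155, 0.2638, 0.2504]
ee_rot: [0.403, 0.915, 0.0, -0.0]
wrist_force: [1.5, 0.6, 0.3]
grip_width: 0.0867
```

Run:
```python
from h import *
st();go(.5,.12,.25,.6);go(.5,.0,.22,.4)
```

```text
t 0.93 pos [0.4155 0.2638 0.2504] jaw 0.741 zax [-0.  0. -1.] F [1.51 0.57 0.27] M [-0.001 -0.093  0.011] w 0.0867 q [-0.86 -0.04  0.24  1.75  0.01  1.43  0.11]
inc cm [-16.31  -3.47   0.03] rot [-0.    -0.     0.141] rows>= 4.0
inc cm [-25.17 -11.56   3.03] rot [-0.    -0.     0.341] rows>= 6.7
```

Emit:
{"name": "jog_arm", "arguments": {
  "increments": [
    [-3.6,-1.6,0.4,0,0,0.05],
    [-7.2,-3.2,0.8,0,0,0.1],
    [-10.8,-4.8,1.2,0,0,0.15],
    [-14.4,-6.5,1.6,0,0,0.2],
    [-18,-8.2,2.0,0,0,0.25],
    [-21.6,-9.9,2.5,0,0,0.3],
    [-25.2,-11.6,3.0,0,0,0.34],
    [-25.2,-11.6,3.0,0,0,0.34]
  ]
}}

```text
t: 1.6
tool_pos: [0.5006, -0.0081, 0.2198]
ee_rot: [0.557, 0.83, -0.002, 0.001]
wrist_force: [-0.5, -1.5, -0.6]
grip_width: 0.0872
```

Run:
```python
from h import *
st();go(.453,-.194,.11,.07)
```

```text
t 1.6 pos [ 0.5006 -0.0081  0.2198] jaw 0.389 zax [-0.    -0.004 -1.   ] F [-0.45 -1.55 -0.57] M [-0.107  0.073  0.015] w 0.0872 q [-0.59 -0.03  0.54  1.8   0.02  1.37  0.34]
inc cm [-15.35 -11.44  11.06] rot [-0.001  0.004  0.319] rows>= 5.3
```

Emit:
{"name": "jog_arm", "arguments": {
  "increments": [
    [-2.5,-1.9,1.8,0,0,0.05],
    [-5.0,-3.8,3.6,0,0,0.1],
    [-7.5,-5.7,5.5,0,0,0.16],
    [-10,-7.6,7.4,0,0,0.21],
    [-12.5,-9.5,9.2,0,0,0.26],
    [-15.4,-11.4,11.0,0,0,0.32],
    [-15.4,-11.4,11.0,0,0,0.32],
    [-15.4,-11.4,11.0,0,0,0.32]
  ]
}}

```text
t: 2.27
tool_pos: [0.4538, -0.1861, 0.1094]
ee_rot: [0.679, 0.734, -0.001, -0.001]
wrist_force: [0.9, 0.5, 0.6]
grip_width: 0.0868
```

Run:
```python
from h import *
st();go(.453,-.194,.023,.07)
t=capture('top');s=capture('side')
cv2.imwrite('pics/h1.png',np.hstack([cv2.resize(t[215:340,390:515],None,fx=3,fy=3),cv2.resize(s[295:420,285:410],None,fx=3,fy=3)]))
```

```text
t 2.27 pos [ 0.4538 -0.1861  0.1094] jaw 0.079 zax [-0.003  0.    -1.   ] F [0.94 0.52 0.64] M [-0.052  0.043 -0.042] w 0.0868 q [-0.39  0.04  0.75  1.97 -0.03  1.15  0.45]
inc cm [-0.78 -0.12  8.64] rot [-0.003 -0.     0.009] rows>= 2.1
```

View pics/h1.png

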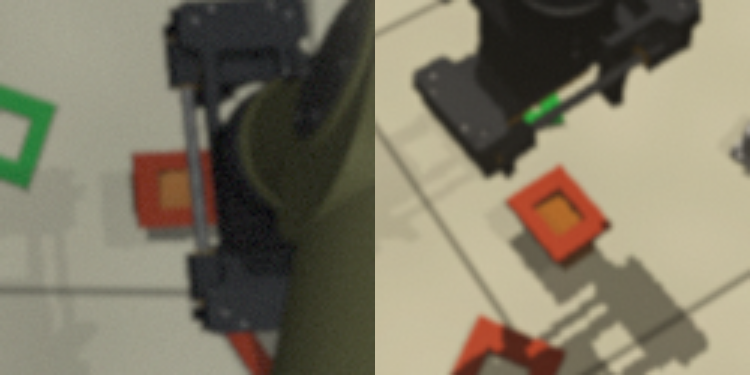

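Emit:
{"name": "jog_arm", "arguments": {
  "increments": [
    [-0.6,0,2.5,0,0,0.005],
    [-0.6,0,5,0,0,0.005],
    [-0.6,0,7.0,0,0,0.005],
    [-0.6,0,7.0,0,0,0.005],
    [-0.6,0,7.0,0,0,0.005]
  ]
}}

```text
t: 2.78
tool_pos: [0.4563, -0.1891, 0.0405]
ee_rot: [0.678, 0.735, -0.0, -0.001]
wrist_force: [0.0, -0.4, 1.0]
grip_width: 0.0872
```

Run:
```python
from h import *
st();go(.453,-.194,.023,.07)
```

```text
t 2.78 pos [ 0.4563 -0.1891  0.0405] jaw 0.081 zax [-0.001  0.    -1.   ] F [ 0.01 -0.37  1.04] M [-0.131  0.077 -0.022] w 0.0872 q [-0.36  0.16  0.75  2.03 -0.13  1.    0.54]
inc cm [-0.46 -0.36  1.75] rot [-0.001 -0.     0.011] rows>= 0.4
```

Emit:
{"name": "jog_arm", "arguments": {
  "increments": [
    [-0.45,-0.35,0,0,0,0.01],
    [-0.45,-0.35,0.9,0,0,0.01],
    [-0.45,-0.35,1.7,0,0,0.01],
    [-0.45,-0.35,1.7,0,0,0.01],
    [-0.45,-0.35,1.7,0,0,0.01]
  ]
}}

```text
t: 3.2
tool_pos: [0.4527, -0.1951, 0.0232]
ee_rot: [0.683, 0.731, -0.0, -0.0]
wrist_force: [-0.2, -0.5, 0.2]
grip_width: 0.0868
```

Run:
```python
from h import *
st();go(.453,-.194,.023,.07)
t=capture('top');s=capture('side')
st()
cv2.imwrite('pics/h2.png',np.hstack([cv2.resize(t[215:340,390:515],None,fx=3,fy=3),cv2.resize(s[295:420,285:410],None,fx=3,fy=3)]))
```

```text
t 3.2 pos [ 0.4527 -0.1951  0.0232] jaw 0.068 zax [-0.001  0.    -1.   ] F [-0.21 -0.53  0.25] M [-0.125 -0.007 -0.018] w 0.0868 q [-0.34  0.18  0.75  2.05 -0.15  0.96  0.56]
inc cm [0.11 0.04 0.02] rot [-0.001 -0.    -0.002] rows>= 0.0
t 3.3 pos [ 0.4532 -0.1953  0.0237] jaw 0.068 zax [ 0.  0. -1.] F [-1.11 -0.1  -1.16] M [-0.073  0.02   0.058] w 0.0868 q [-0.34  0.18  0.75  2.05 -0.15  0.96  0.56]
```

View pics/h2.png

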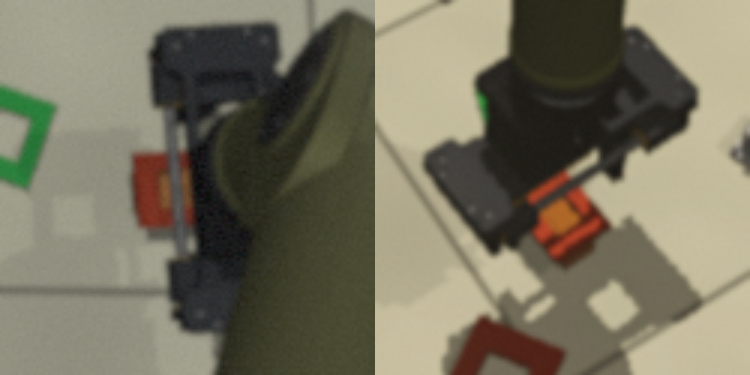

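The fingers straddle the gasket on both x edges; closing.

Emit:
{"name": "jog_arm", "arguments": {
  "increments": [
    [0,0,0,0,0,0],
    [0,0,0,0,0,0],
    [0,0,0,0,0,0],
    [0,0,0,0,0,0],
    [0,0,0,0,0,0],
    [0,0,0,0,0,0]
  ],
  "jaw": 255
}}

```text
t: 3.8
tool_pos: [0.4531, -0.1953, 0.0236]
ee_rot: [0.683, 0.731, 0.0, 0.0]
wrist_force: [-0.2, 0.4, -0.0]
grip_width: 0.0551
```

Run:
```python
from h import *
st()
```

```text
t 3.8 pos [ 0.4531 -0.1953  0.0236] jaw 0.068 zax [ 0.  0. -1.] F [-0.16  0.38 -0.01] M [-0.072  0.025 -0.006] w 0.0551 q [-0.34  0.18  0.75  2.05 -0.15  0.96  0.56]
```

Emit:
{"name": "jog_arm", "arguments": {
  "increments": [
    [0,0,0,0,0,0],
    [0,0,0,0,0,0],
    [0,0,0,0,0,0],
    [0,0,-0.5,0,0,0],
    [0,0,-1.5,0,0,0],
    [0,0,-3,0,0,0],
    [0,0,-6,0,0,0],
    [0,0,-9,0,0,0],
    [0,0,-11,0,0,0],
    [0,0,-11,0,0,0]
  ]
}}

```text
t: 4.63
tool_pos: [0.4563, -0.1967, 0.1389]
ee_rot: [0.683, 0.731, 0.003, 0.004]
wrist_force: [1.3, -0.2, 0.3]
grip_width: 0.0007
```

Run:
```python
from h import *
st();go(.542,.108,.13,.17)
t=capture('top');s=capture('side')
cv2.imwrite('pics/h3.png',np.hstack([cv2.resize(t[215:340,390:515],None,fx=3,fy=3),cv2.resize(s[255:420,285:410],None,fx=3,fy=3)[:375]]))
```

```text
t 4.63 pos [ 0.4563 -0.1967  0.1389] jaw 0.068 zax [ 0.009 -0.001 -1.   ] F [ 1.32 -0.2   0.3 ] M [-0.144 -0.054  0.014] w 0.0007 q [-0.39  0.01  0.76  1.93 -0.01  1.2   0.44]
inc cm [29.82 10.6   0.95] rot [ 0.009  0.002 -0.102] rows>= 7.6
```

View pics/h3.png

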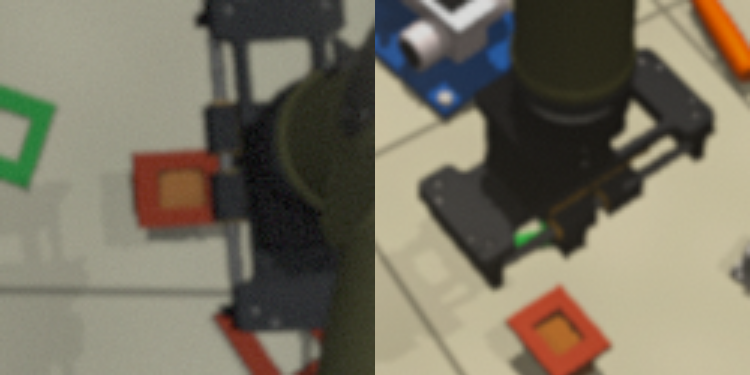

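The fingers shut fully (0.7 mm), so the gasket was not held and is still on the riser. I need to find out whether the fingers missed it or slipped, so I'll compare the projected TCP with the pictures.

Run:
```python
from h import *
t=capture('top');s=capture('side');st()
p=r.sense()['tool_pos']
for n,im in(('top',t),('side',s)):
    u=proj(n,[p,p+[0,0,.019]]);print(n,u)
    for q,c in zip(u,((0,255,255),(255,255,0))): cv2.drawMarker(im,tuple(int(round(v)) for v in q),c,cv2.MARKER_CROSS,5,1)
cv2.imwrite('pics/h4.png',np.hstack([cv2.resize(t[200:320,400:500],None,fx=4,fy=4),cv2.resize(s[270:390,300:400],None,fx=4,fy=4)]))
```

```text
t 4.83 pos [ 0.4524 -0.195   0.133 ] jaw 0.068 zax [-0.001  0.001 -1.   ] F [-0.16 -0.57  0.31] M [-0.073  0.036 -0.007] w 0.0005 q [-0.39  0.02  0.76  1.94 -0.01  1.19  0.44]
top [[463.27291992 273.41190378]
 [465.93924432 272.65057613]]
side [[346.4667241  343.31597164]
 [346.66400642 338.522069  ]]
```

View pics/h4.png

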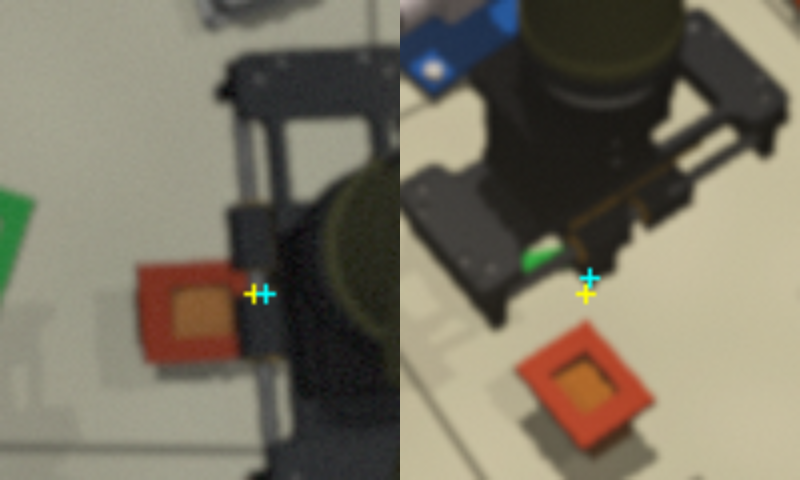

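Run:
```python
from h import *
s=capture('side');t=capture('top');st()
R=Ro.from_quat(r.sense()['ee_rot']).as_matrix();p=r.sense()['tool_pos']
for k in(0,-.019,-.07): print(k,[ (proj(n,[p+R@[0,0,k]])[0]-o)*6 for n,o in(('side',[310,265]),('top',[425,220]))])
a=cv2.resize(s[265:365,310:410],None,fx=6,fy=6,interpolation=2);a=np.clip(a.astype(float)*2.2,0,255).astype(np.uint8)
cv2.imwrite('pics/h5.png',a)
a=cv2.resize(t[220:320,425:525],None,fx=6,fy=6,interpolation=2);a=np.clip(a.astype(float)*2.2,0,255).astype(np.uint8)
cv2.imwrite('pics/h6.png',a)
for n in C:
  c=C[n];print(n,-cv2.Rodrigues(c['rvec'])[0].T@c['tvec'])
```

```text
t 4.93 pos [ 0.4521 -0.1951  0.1325] jaw 0.068 zax [-0.002  0.    -1.   ] F [-0.35  0.53  0.13] M [-0.043  0.017  0.033] w 0.0006 q [-0.39  0.02  0.76  1.94 -0.01  1.19  0.44]
0 [array([218.15461465, 471.08721925]), array([229.3797622 , 321.49823786])]
-0.019 [array([219.4320935 , 442.30182409]), array([245.37770821, 316.82265778])]
-0.07 [array([223.02224936, 361.40262305]), array([291.26405467, 303.40739083])]
side [ 0.0908941  -0.70023459  1.14823473]
top [0.36889687 0.08795367 1.20563318]
```

View pics/h5.png

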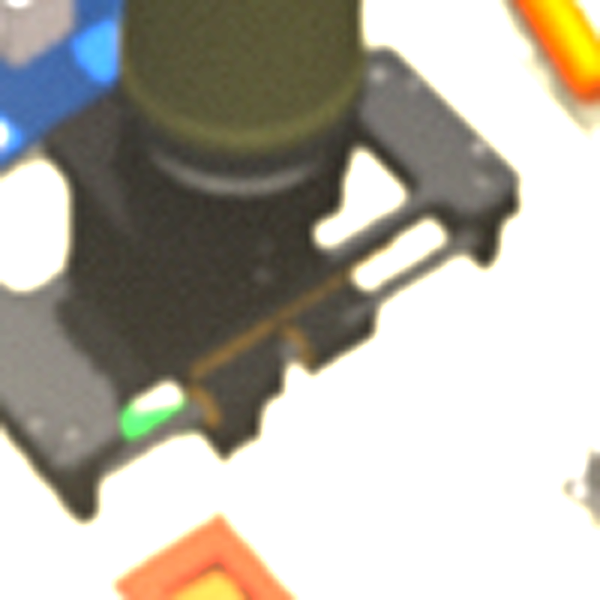

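View pics/h6.png

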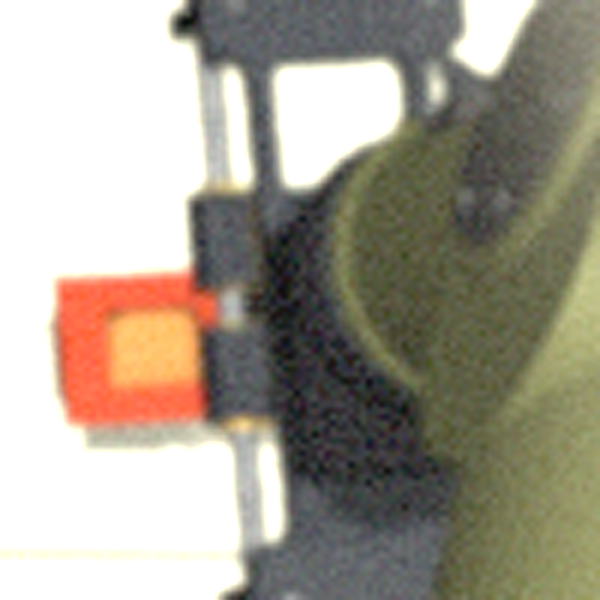

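Run:
```python
from h import *
a=cv2.imread('pics/h2.png')[130:310,375+20:375+340]
cv2.imwrite('pics/h7.png',np.clip(cv2.resize(a,None,fx=2.4,fy=2.4,interpolation=2).astype(float)*1.8,0,255).astype(np.uint8))
p=np.array([.4531,-.1953,.0236]);d=np.array([np.cos(.068),np.sin(.068),0])
for o in(-.0434,0,.0434):
  for z in (0,.019,.07): print(o,z,((proj('side',[p+o*d+[0,0,z]])[0]-[285,295])*3-[20,130])*2.4)
```

```text
-0.0434 0 [278.53841916 292.70613709]
-0.0434 0.019 [278.52651552 263.05099241]
-0.0434 0.07 [278.49312347 179.91146634]
0 0 [389.33542243 218.91822089]
0 0.019 [390.60125792 188.80811768]
0 0.07 [394.14790391 104.44272235]
0.0434 0 [497.24405521 147.05217905]
0.0434 0.019 [499.72102063 116.52105719]
0.0434 0.07 [506.65708181  31.02497539]
```

View pics/h7.png

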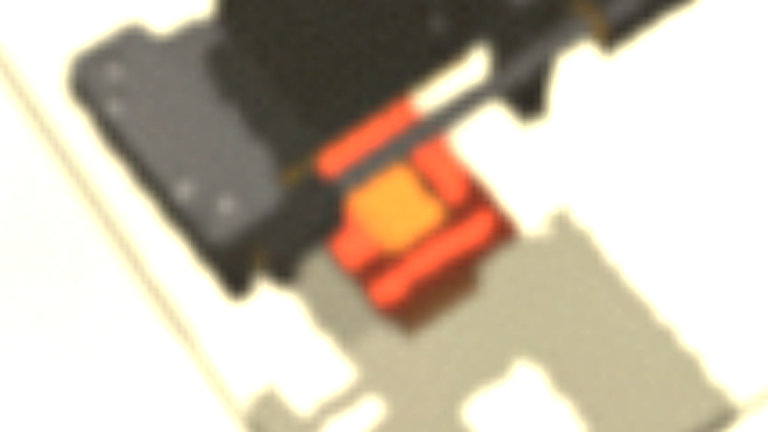

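Run:
```python
from h import *
st()
R=Ro.from_quat(r.sense()['ee_rot']).as_matrix();p=r.sense()['tool_pos']
for L in [(0,0,0),(.0,0.015,0),(0,-.015,0),(-.0375,0,-.07),(.0375,0,-.07),(-.0375,.095,-.07),(-.0375,-.095,-.07),(.0375,.095,-.07),(.0375,-.095,-.07)]: print(L,[ ((proj(n,[p+R@L])[0]-o)*6).round(0) for n,o in(('side',[310,265]),('top',[425,220]))])
```

```text
t 4.93 pos [ 0.4521 -0.1951  0.1325] jaw 0.068 zax [-0.002  0.    -1.   ] F [-0.35  0.53  0.13] M [-0.043  0.017  0.033] w 0.0006 q [-0.39  0.02  0.76  1.94 -0.01  1.19  0.44]
(0, 0, 0) [array([218., 471.]), array([229., 321.])]
(0.0, 0.015, 0) [array([252., 450.]), array([225., 274.])]
(0, -0.015, 0) [array([184., 493.]), array([234., 369.])]
(-0.0375, 0, -0.07) [array([292., 438.]), array([417., 296.])]
(0.0375, 0, -0.07) [array([157., 287.]), array([165., 310.])]
(-0.0375, 0.095, -0.07) [array([510., 298.]), array([385., -19.])]
(-0.0375, -0.095, -0.07) [array([ 59., 588.]), array([450., 621.])]
(0.0375, 0.095, -0.07) [array([371., 156.]), array([136.,  -6.])]
(0.0375, -0.095, -0.07) [array([-72., 427.]), array([194., 636.])]
```

The side view puts the fingertips about 25–30 mm higher than the reported TCP, which would explain closing above the gasket. I'll check by touching bare bench with the closed fingers.

Run:
```python
from h import *
print([ray('top',u,0) for u in [(392,260),(430,225),(408,247),(486,328),(462,320)]])
go(.545,-.16,.07,.07)
```

```text
[array([ 0.48950239, -0.07841576]), array([ 0.56628036, -0.16094312]), array([ 0.51790447, -0.11291724]), array([ 0.34847029, -0.27527521]), array([ 0.36455066, -0.22505811])]
inc cm [2.87 9.52 6.24] rot [-0.002 -0.    -0.002] rows>= 2.8
```

Emit:
{"name": "jog_arm", "arguments": {
  "increments": [
    [1,4,0,0,0,0],
    [2,8,1,0,0,0],
    [2.9,9.5,3.5,0,0,0],
    [2.9,9.5,6.2,0,0,0],
    [2.9,9.5,6.2,0,0,0],
    [2.9,9.5,6.2,0,0,0],
    [2.9,9.5,6.2,0,0,0]
  ]
}}

```text
t: 5.52
tool_pos: [0.5454, -0.1611, 0.0722]
ee_rot: [0.683, 0.73, -0.0, 0.0]
wrist_force: [0.0, 0.2, 0.4]
grip_width: 0.0006
```

Run:
```python
from h import *
st()
s=capture('side');t=capture('top')
p=r.sense()['tool_pos'];R=Ro.from_quat(r.sense()['ee_rot']).as_matrix()
o=proj('side',[p])[0].round()-[50,70];o=o.astype(int)
print(o,(proj('side',[p,p+R@[-.0095,0,0],p+R@[-.0095,0,-.03]])-o)*6)
a=cv2.resize(s[o[1]:o[1]+100,o[0]:o[0]+100],None,fx=6,fy=6,interpolation=2)
cv2.imwrite('pics/h8.png',np.clip(a.astype(float)*1.8,0,255).astype(np.uint8))
```

```text
t 5.52 pos [ 0.5454 -0.1611  0.0722] jaw 0.066 zax [-0.    -0.001 -1.   ] F [0.04 0.16 0.4 ] M [-0.168  0.005 -0.036] w 0.0006 q [-0.38  0.29  0.72  1.83 -0.22  1.1   0.49]
[322 257] [[298.99816584 421.68006205]
 [314.73918689 438.70795722]
 [319.35981345 394.98547234]]
```

View pics/h8.png

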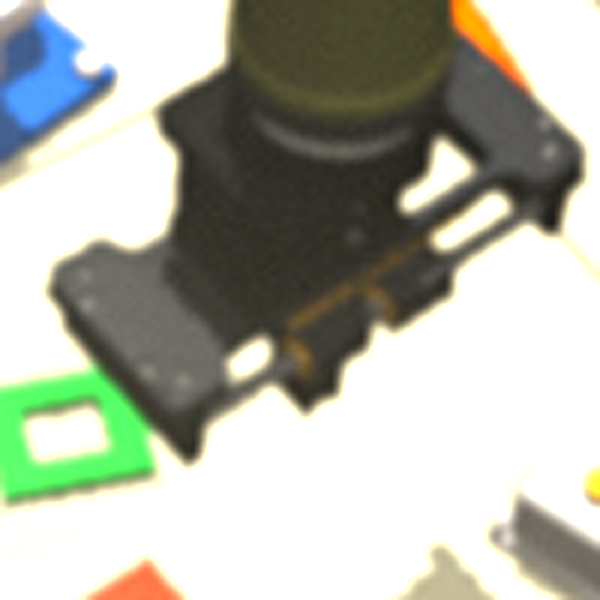

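Emit:
{"name": "jog_arm", "arguments": {
  "increments": [
    [0,0,2,0,0,0],
    [0,0,3.5,0,0,0],
    [0,0,4.6,0,0,0],
    [0,0,5,0,0,0],
    [0,0,5,0,0,0]
  ]
}}

```text
t: 6.03
tool_pos: [0.5454, -0.16, 0.0215]
ee_rot: [0.683, 0.731, -0.0, -0.0]
wrist_force: [-0.3, -0.4, -0.1]
grip_width: 0.0009
```

Emit:
{"name": "jog_arm", "arguments": {
  "increments": [
    [0,0,0.5,0,0,0],
    [0,0,1.0,0,0,0],
    [0,0,1.2,0,0,0],
    [0,0,1.2,0,0,0]
  ]
}}

```text
t: 6.37
tool_pos: [0.5456, -0.1598, 0.0093]
ee_rot: [0.683, 0.731, -0.0, -0.0]
wrist_force: [0.4, 0.6, -0.1]
grip_width: 0.0007
```

Run:
```python
from h import *
st()
s=capture('side')
p=r.sense()['tool_pos'];R=Ro.from_quat(r.sense()['ee_rot']).as_matrix()
o=proj('side',[p])[0].round()-[50,70];o=o.astype(int)
print(o,(proj('side',[p,p+R@[-.0095,0,0],p+R@[-.0095,0,-.03]])-o)*6)
a=cv2.resize(s[o[1]:o[1]+100,o[0]:o[0]+100],None,fx=6,fy=6,interpolation=2)
cv2.imwrite('pics/h9.png',np.clip(a.astype(float)*1.8,0,255).astype(np.uint8))
```

```text
t 6.37 pos [ 0.5456 -0.1598  0.0093] jaw 0.068 zax [-0.  0. -1.] F [ 0.39  0.6  -0.06] M [-0.097  0.035  0.033] w 0.0007 q [-0.35  0.38  0.69  1.88 -0.28  0.99  0.54]
[320 272] [[299.09070256 418.83566887]
 [314.23172024 435.55941992]
 [318.64363388 394.90826002]]
```

View pics/h9.png

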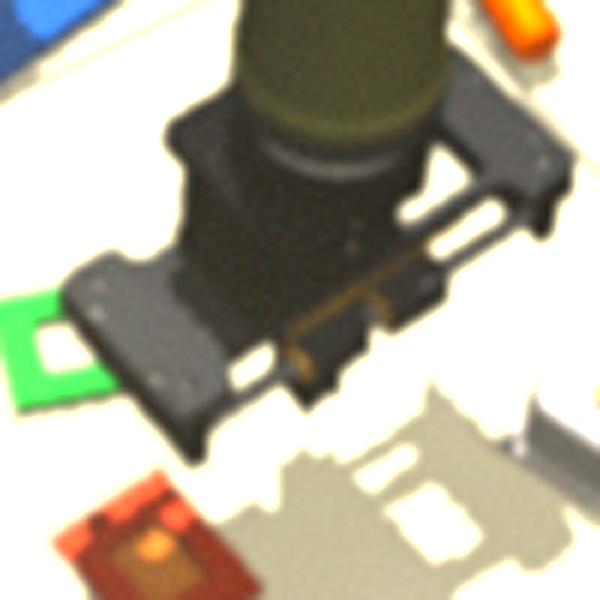

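Emit:
{"name": "jog_arm", "arguments": {
  "increments": [
    [0,0,0.4,0,0,0],
    [0,0,0.7,0,0,0],
    [0,0,0.7,0,0,0]
  ]
}}

```text
t: 6.67
tool_pos: [0.5454, -0.1598, 0.0019]
ee_rot: [0.683, 0.731, -0.0, -0.0]
wrist_force: [-0.3, -0.4, -0.6]
grip_width: 0.0003
```

Emit:
{"name": "jog_arm", "arguments": {
  "increments": [
    [0,0,0.3,0,0,0],
    [0,0,0.5,0,0,0],
    [0,0,0.5,0,0,0]
  ]
}}

```text
t: 6.92
tool_pos: [0.5455, -0.1598, -0.003]
ee_rot: [0.683, 0.731, -0.0, -0.0]
wrist_force: [-0.9, 0.2, 0.0]
grip_width: 0.0004
```

Reported z is below the bench and there's still no contact, so the reported z is offset. I'll keep feeling downward.

Emit:
{"name": "jog_arm", "arguments": {
  "increments": [
    [0,0,0.3,0,0,0],
    [0,0,0.5,0,0,0],
    [0,0,0.5,0,0,0]
  ]
}}

```text
t: 7.17
tool_pos: [0.5455, -0.1598, -0.0079]
ee_rot: [0.683, 0.731, -0.0, -0.0]
wrist_force: [-0.9, 0.3, -0.3]
grip_width: 0.0008
```

Emit:
{"name": "jog_arm", "arguments": {
  "increments": [
    [0,0,0.3,0,0,0],
    [0,0,0.5,0,0,0],
    [0,0,0.5,0,0,0]
  ]
}}

```text
t: 7.42
tool_pos: [0.5454, -0.1598, -0.013]
ee_rot: [0.683, 0.731, -0.0, -0.0]
wrist_force: [1.2, -0.6, -0.6]
grip_width: 0.0007
```

Emit:
{"name": "jog_arm", "arguments": {
  "increments": [
    [0,0,0.2,0,0,0],
    [0,0,0.3,0,0,0],
    [0,0,0.3,0,0,0]
  ]
}}

```text
t: 7.67
tool_pos: [0.5457, -0.1599, -0.0157]
ee_rot: [0.683, 0.731, -0.0, -0.0]
wrist_force: [-1.4, 0.7, 0.7]
grip_width: 0.0004
```

Emit:
{"name": "jog_arm", "arguments": {
  "increments": [
    [0,0,0.2,0,0,0],
    [0,0,0.3,0,0,0],
    [0,0,0.3,0,0,0]
  ]
}}

```text
t: 7.92
tool_pos: [0.5456, -0.1599, -0.0187]
ee_rot: [0.683, 0.731, -0.0, -0.0]
wrist_force: [-0.5, 0.5, 0.3]
grip_width: 0.0004
```

Emit:
{"name": "jog_arm", "arguments": {
  "increments": [
    [0,0,0.2,0,0,0],
    [0,0,0.3,0,0,0],
    [0,0,0.3,0,0,0]
  ]
}}

```text
t: 8.17
tool_pos: [0.5456, -0.1598, -0.0217]
ee_rot: [0.683, 0.731, -0.0, -0.0]
wrist_force: [-0.5, -1.4, -0.2]
grip_width: 0.0002
```

Run:
```python
from h import *
st()
s=capture('side')
p=r.sense()['tool_pos'];R=Ro.from_quat(r.sense()['ee_rot']).as_matrix()
o=proj('side',[p])[0].round()-[50,70];o=o.astype(int)
print(o,(proj('side',[p,p+R@[-.0095,0,0],p+R@[-.0095,0,-.02]])-o)*6)
a=cv2.resize(s[o[1]:o[1]+100,o[0]:o[0]+100],None,fx=6,fy=6,interpolation=2)
cv2.imwrite('pics/h10.png',np.clip(a.astype(float)*1.8,0,255).astype(np.uint8))
```

```text
t 8.17 pos [ 0.5456 -0.1598 -0.0217] jaw 0.068 zax [-0.  0. -1.] F [-0.5  -1.44 -0.16] M [-0.109  0.019  0.007] w 0.0002 q [-0.32  0.42  0.67  1.9  -0.32  0.93  0.56]
[319 279] [[300.69391402 417.73369454]
 [315.55316027 434.32057436]
 [318.3797616  408.3169867 ]]
```

View pics/h10.png

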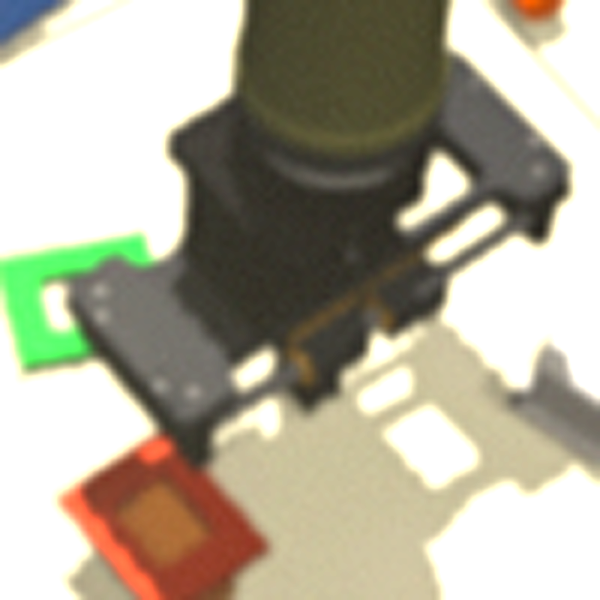

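Emit:
{"name": "jog_arm", "arguments": {
  "increments": [
    [0,0,0.15,0,0,0],
    [0,0,0.3,0,0,0],
    [0,0,0.3,0,0,0]
  ]
}}

```text
t: 8.47
tool_pos: [0.5456, -0.1598, -0.0248]
ee_rot: [0.683, 0.731, -0.0, -0.0]
wrist_force: [0.4, -0.9, -0.3]
grip_width: 0.0003
```

Emit:
{"name": "jog_arm", "arguments": {
  "increments": [
    [0,0,0.15,0,0,0],
    [0,0,0.3,0,0,0],
    [0,0,0.3,0,0,0]
  ]
}}

```text
t: 8.72
tool_pos: [0.5459, -0.1599, -0.0256]
ee_rot: [0.683, 0.731, 0.001, -0.001]
wrist_force: [-5.3, 1.3, 16.2]
grip_width: 0.0002
```

Contact came at a reported z of about −0.025, so true tip z = reported + 25 mm. I'll correct for this from here on, starting with opening the jaws and returning to the gasket.

```bash
cat >> h.py <<'E'
_go=go
def go(x,y,z,jaw): _go(x,y,z-.025,jaw)  # z = true fingertip height
E
python3 - <<'E'
from h import *
st();go(.453,-.194,.09,.068)
E
```

```text
t 8.72 pos [ 0.5459 -0.1599 -0.0256] jaw 0.068 zax [-0.     0.002 -1.   ] F [-5.29  1.28 16.18] M [0.35  1.369 0.054] w 0.0002 q [-0.32  0.43  0.66  1.9  -0.33  0.93  0.57]
inc cm [-2.76 -9.51 -9.06] rot [-0.    -0.002 -0.   ] rows>= 3.2
```

Emit:
{"name": "jog_arm", "arguments": {
  "increments": [
    [0,0,-3,0,0,0],
    [0,0,-6.5,0,0,0],
    [0,0,-9.2,0,0,0],
    [-1,-3.5,-9.2,0,0,0],
    [-2,-7,-9.2,0,0,0],
    [-2.75,-9.5,-9.2,0,0,0],
    [-2.75,-9.5,-9.2,0,0,0],
    [-2.75,-9.5,-9.2,0,0,0]
  ],
  "jaw": 0
}}

```text
t: 9.38
tool_pos: [0.4521, -0.1941, 0.0648]
ee_rot: [0.684, 0.73, 0.001, -0.0]
wrist_force: [0.7, 0.1, -0.1]
grip_width: 0.0455
```

Run:
```python
from h import *
st();go(.453,-.194,.023,.068)
t=capture('top');s=capture('side')
cv2.imwrite('pics/h11.png',np.hstack([cv2.resize(t[215:315,400:500],None,fx=4,fy=4),cv2.resize(s[305:405,285:385],None,fx=4,fy=4)]))
```

```text
t 9.38 pos [ 0.4521 -0.1941  0.0648] jaw 0.066 zax [ 0.001  0.002 -1.   ] F [ 0.66  0.07 -0.15] M [-0.073 -0.03  -0.051] w 0.0455 q [-0.39  0.11  0.78  2.02 -0.09  1.05  0.51]
inc cm [-0.    0.08  6.68] rot [ 0.001 -0.002 -0.002] rows>= 1.6
```

View pics/h11.png

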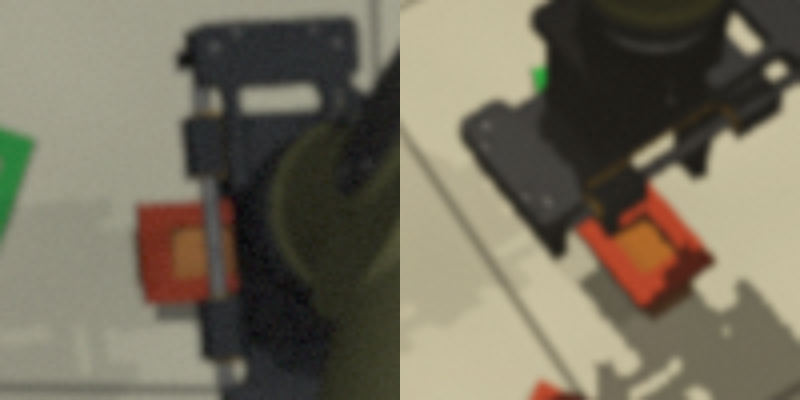

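Emit:
{"name": "jog_arm", "arguments": {
  "increments": [
    [0,0.1,0,0,0,0],
    [0,0.1,0,0,0,0],
    [0,0.1,0,0,0,0],
    [0,0.1,0,0,0,0],
    [0,0.1,0,0,0,0],
    [0,0.1,1.5,0,0,0],
    [0,0.1,3.5,0,0,0],
    [0,0.1,5.5,0,0,0],
    [0,0.1,6.6,0,0,0],
    [0,0.1,6.6,0,0,0]
  ]
}}

```text
t: 10.32
tool_pos: [0.4518, -0.1932, -0.0036]
ee_rot: [0.683, 0.731, -0.002, -0.002]
wrist_force: [-0.4, 1.1, 0.1]
grip_width: 0.0872
```

Emit:
{"name": "jog_arm", "arguments": {
  "increments": [
    [0,0,0,0,0,0],
    [0,0,0,0,0,0],
    [0,0,0,0,0,0],
    [0,0,0,0,0,0],
    [0,0,0,0,0,0],
    [0,0,0,0,0,0],
    [0,0,0,0,0,0],
    [0,0,0,0,0,0],
    [0,0,0,0,0,0]
  ],
  "jaw": 255
}}

```text
t: 11.07
tool_pos: [0.4542, -0.1937, -0.0011]
ee_rot: [0.683, 0.731, 0.0, 0.0]
wrist_force: [-0.1, 0.3, 4.0]
grip_width: 0.0515
```

Run:
```python
from h import *
st()
```

```text
t 11.07 pos [ 0.4542 -0.1937 -0.0011] jaw 0.068 zax [ 0.001  0.    -1.   ] F [-0.12  0.26  3.98] M [-0.012  0.174 -0.   ] w 0.0515 q [-0.34  0.23  0.76  2.07 -0.2   0.92  0.6 ]
```

Gripped (51.5 mm). Lifting.

Emit:
{"name": "jog_arm", "arguments": {
  "increments": [
    [0,0,-0.5,0,0,0],
    [0,0,-1.5,0,0,0],
    [0,0,-4,0,0,0],
    [0,0,-7,0,0,0],
    [0,0,-10,0,0,0],
    [0,0,-11,0,0,0],
    [0,0,-11,0,0,0]
  ]
}}

```text
t: 11.65
tool_pos: [0.4562, -0.1945, 0.1118]
ee_rot: [0.683, 0.731, 0.002, 0.002]
wrist_force: [0.3, -0.0, -0.9]
grip_width: 0.0513
```

Run:
```python
from h import *
st();go(.542,.108,.12,.17)
```

```text
t 11.65 pos [ 0.4562 -0.1945  0.1118] jaw 0.068 zax [ 0.007 -0.    -1.   ] F [ 0.28 -0.02 -0.89] M [-0.099  0.013 -0.023] w 0.0513 q [-0.41  0.04  0.79  1.96 -0.04  1.14  0.46]
inc cm [29.59 10.6   1.73] rot [ 0.006  0.001 -0.102] rows>= 7.5
```

Emit:
{"name": "jog_arm", "arguments": {
  "increments": [
    [3.3,1.2,0,0,0,-0.01],
    [6.6,2.4,0,0,0,-0.02],
    [10,3.6,0,0,0,-0.03],
    [13.3,4.8,0,0,0,-0.05],
    [16.6,6,0,0,0,-0.06],
    [20,7.2,0,0,0,-0.07],
    [23.3,8.4,0.5,0,0,-0.08],
    [26.6,9.6,1,0,0,-0.09],
    [29.6,10.6,1.5,0,0,-0.1],
    [29.6,10.6,1.5,0,0,-0.1]
  ]
}}

```text
t: 12.48
tool_pos: [0.5382, 0.117, 0.0906]
ee_rot: [0.641, 0.767, -0.001, -0.002]
wrist_force: [-0.4, 0.7, -0.4]
grip_width: 0.0516
```

Emit:
{"name": "jog_arm", "arguments": {
  "increments": [
    [0,0,0,0,0,0],
    [0,0,0,0,0,0],
    [0,0,0,0,0,0]
  ]
}}

```text
t: 12.73
tool_pos: [0.539, 0.1068, 0.0929]
ee_rot: [0.646, 0.763, -0.001, -0.0]
wrist_force: [0.4, -0.3, -0.7]
grip_width: 0.0517
```

Run:
```python
from h import *
st();go(.542,.108,.066,.17)
t=capture('top');s=capture('side')
cv2.imwrite('pics/h12.png',np.hstack([cv2.resize(t[185:285,240:340],None,fx=4,fy=4),cv2.resize(s[200:300,255:355],None,fx=4,fy=4)]))
```

```text
t 12.73 pos [0.539  0.1068 0.0929] jaw 0.166 zax [-0.001 -0.001 -1.   ] F [ 0.36 -0.29 -0.65] M [-0.087  0.001  0.007] w 0.0517 q [-0.72  0.2   0.53  1.85 -0.11  1.13  0.02]
inc cm [0.07 0.32 5.19] rot [-0.001  0.001 -0.004] rows>= 1.2
```

View pics/h12.png

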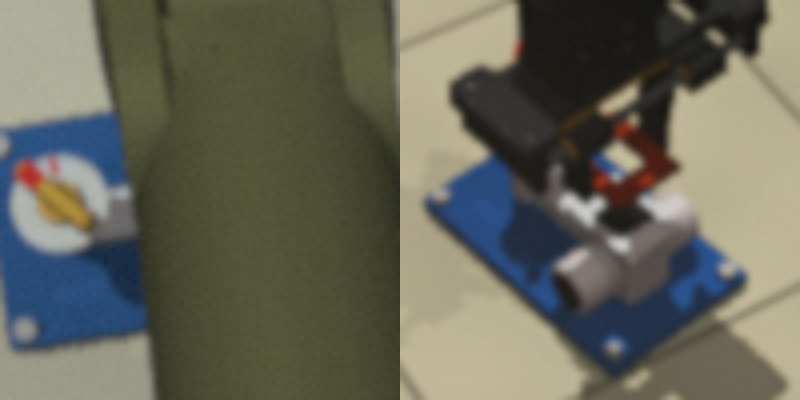

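Emit:
{"name": "jog_arm", "arguments": {
  "increments": [
    [0.1,0.4,1,0,0,0],
    [0.1,0.4,2.5,0,0,0],
    [0.1,0.4,3.8,0,0,0],
    [0.1,0.4,4.5,0,0,0],
    [0.1,0.4,4.5,0,0,0],
    [0.1,0.4,4.5,0,0,0]
  ]
}}

```text
t: 13.33
tool_pos: [0.5432, 0.11, 0.0483]
ee_rot: [0.646, 0.764, -0.0, -0.0]
wrist_force: [0.5, -0.9, 0.2]
grip_width: 0.0514
```

Run:
```python
from h import *
st();go(.543,.108,.064,.17)
s=capture('side')
cv2.imwrite('pics/h13.png',cv2.resize(s[205:285,270:350],None,fx=7,fy=7,interpolation=2))
```

```text
t 13.33 pos [0.5432 0.11   0.0483] jaw 0.167 zax [-0.001 -0.    -1.   ] F [ 0.49 -0.9   0.21] M [-0.009  0.021 -0.053] w 0.0514 q [-0.7   0.26  0.52  1.88 -0.15  1.04  0.04]
inc cm [-0.19 -0.06  0.93] rot [-0.001  0.    -0.003] rows>= 0.2
```

View pics/h13.png

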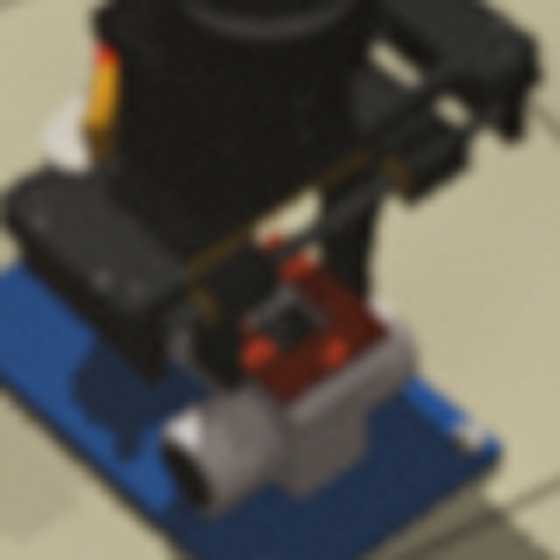

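Emit:
{"name": "jog_arm", "arguments": {
  "increments": [
    [-0.15,0,0.3,0,0,0],
    [-0.15,0,0.6,0,0,0],
    [-0.15,0,0.8,0,0,0],
    [-0.15,0,0.8,0,0,0]
  ]
}}

```text
t: 13.72
tool_pos: [0.5433, 0.1089, 0.0403]
ee_rot: [0.645, 0.764, -0.0, -0.0]
wrist_force: [0.8, 0.5, 0.4]
grip_width: 0.0514
```

Emit:
{"name": "jog_arm", "arguments": {
  "increments": [
    [0,0,0.1,0,0,0],
    [0,0,0.2,0,0,0],
    [0,0,0.2,0,0,0],
    [0,0,0.2,0,0,0]
  ]
}}

```text
t: 14.05
tool_pos: [0.5437, 0.1091, 0.0389]
ee_rot: [0.645, 0.764, 0.0, 0.0]
wrist_force: [-1.2, -0.5, 3.1]
grip_width: 0.0514
```

Run:
```python
from h import *
st();go(.543,.108,.064,.17)
s=capture('side')
cv2.imwrite('pics/h14.png',cv2.resize(s[205:285,270:350],None,fx=7,fy=7,interpolation=2))
```

```text
t 14.05 pos [0.5437 0.1091 0.0389] jaw 0.168 zax [ 0.  0. -1.] F [-1.23 -0.53  3.09] M [-0.133  0.207  0.017] w 0.0514 q [-0.7   0.27  0.52  1.89 -0.16  1.02  0.05]
inc cm [-0.09 -0.09 -0.01] rot [ 0.    -0.    -0.002] rows>= 0.0
```

View pics/h14.png

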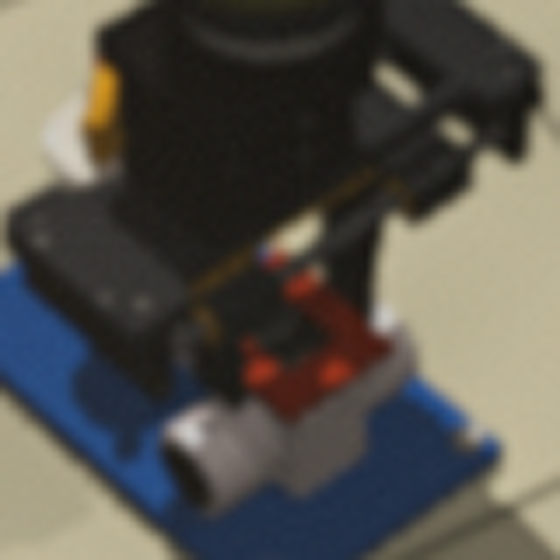

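The gasket made contact at the expected height with 3 N. Releasing.

Emit:
{"name": "jog_arm", "arguments": {
  "increments": [
    [0,0,0,0,0,0],
    [0,0,0,0,0,0],
    [0,0,0,0,0,0],
    [0,0,0,0,0,0],
    [0,0,0,0,0,0],
    [0,0,0,0,0,0],
    [0,0,0,0,0,0],
    [0,0,0,0,0,0],
    [0,0,-1,0,0,0],
    [0,0,-3,0,0,0]
  ],
  "jaw": 0
}}

```text
t: 14.93
tool_pos: [0.5415, 0.1084, 0.0671]
ee_rot: [0.645, 0.764, -0.002, -0.001]
wrist_force: [-0.2, -0.0, 1.1]
grip_width: 0.0872
```

Emit:
{"name": "jog_arm", "arguments": {
  "increments": [
    [0,0,-3,0,0,0],
    [0,0,-6,0,0,0],
    [0,0,-9,0,0,0],
    [0,0,-10,0,0,0]
  ]
}}

```text
t: 15.27
tool_pos: [0.5462, 0.1093, 0.1742]
ee_rot: [0.645, 0.764, 0.003, 0.002]
wrist_force: [0.6, 0.1, 1.2]
grip_width: 0.0871
```

Run:
```python
from h import *
st();go(.6407,-.2289,.12,.329)
```

```text
t 15.27 pos [0.5462 0.1093 0.1742] jaw 0.168 zax [ 0.007  0.003 -1.   ] F [0.57 0.06 1.25] M [-0.053 -0.063 -0.006] w 0.0871 q [-0.73  0.13  0.54  1.74 -0.07  1.28 -0.01]
inc cm [-34.94   3.61   7.89] rot [ 0.008 -0.001 -0.161] rows>= 8.6
```

Emit:
{"name": "jog_arm", "arguments": {
  "increments": [
    [-3.5,0.4,0,0,0,0],
    [-7,0.8,0,0,0,-0.02],
    [-10.5,1.2,1,0,0,-0.04],
    [-14,1.6,2,0,0,-0.06],
    [-17.5,2,3,0,0,-0.08],
    [-21,2.4,4,0,0,-0.1],
    [-24.5,2.7,5,0,0,-0.12],
    [-28,3,6,0,0,-0.14],
    [-31.5,3.3,7,0,0,-0.16],
    [-34.9,3.6,7.9,0,0,-0.16]
  ]
}}

```text
t: 16.1
tool_pos: [0.6374, -0.2308, 0.089]
ee_rot: [0.582, 0.813, -0.0, -0.0]
wrist_force: [-0.0, 0.5, 0.1]
grip_width: 0.0868
```

Emit:
{"name": "jog_arm", "arguments": {
  "increments": [
    [0,0,0,0,0,0],
    [0,0,0,0,0,0],
    [0,0,0,0,0,0]
  ]
}}

```text
t: 16.35
tool_pos: [0.6374, -0.2285, 0.0894]
ee_rot: [0.582, 0.813, 0.0, -0.0]
wrist_force: [0.9, -0.3, 0.4]
grip_width: 0.0871
```

Run:
```python
from h import *
st();go(.642,-.229,.011,.329)
t=capture('top');s=capture('side')
cv2.imwrite('pics/t_g.png',t)
cv2.imwrite('pics/h15.png',cv2.resize(t[195:277,230:340],None,fx=7,fy=7,interpolation=2))
cv2.imwrite('pics/h16.png',np.hstack([cv2.resize(t[140:240,410:510],None,fx=4,fy=4),cv2.resize(s[280:380,370:470],None,fx=4,fy=4)]))
cv2.imwrite('pics/h17.png',cv2.resize(s[205:285,270:350],None,fx=7,fy=7,interpolation=2))
```

```text
t 16.35 pos [ 0.6374 -0.2285  0.0894] jaw 0.328 zax [-0.     0.001 -1.   ] F [ 0.87 -0.35  0.4 ] M [-0.004  0.019  0.031] w 0.0871 q [-0.17  0.51  0.65  1.53 -0.32  1.22  0.85]
inc cm [-0.21  0.42 10.34] rot [-0.    -0.001 -0.001] rows>= 2.5
```

View pics/h15.png

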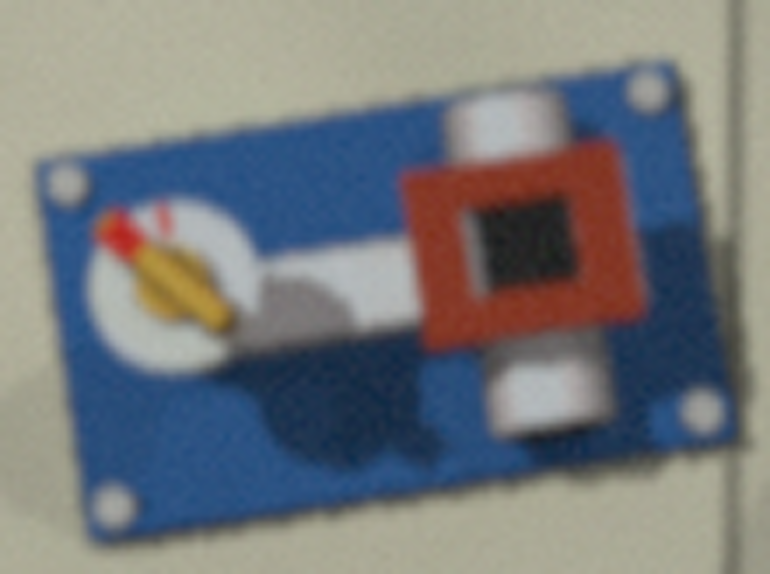

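View pics/h16.png

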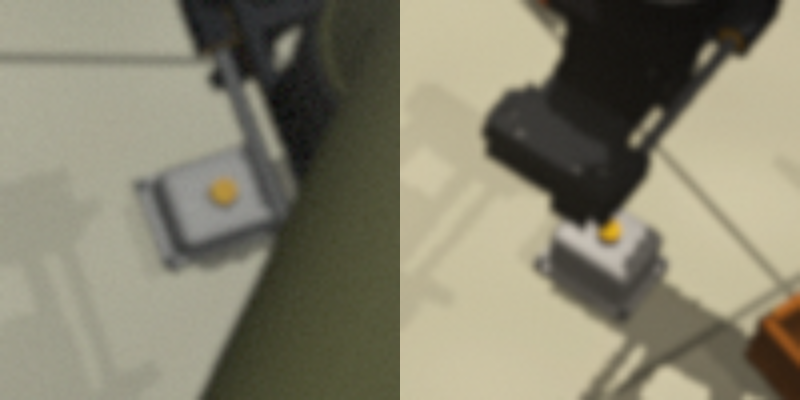

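View pics/h17.png

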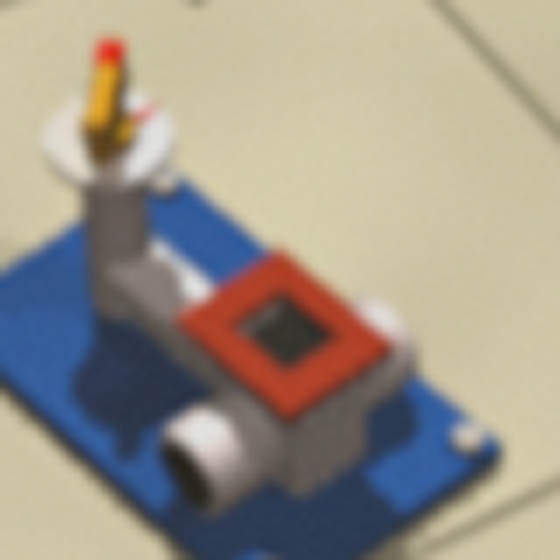

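The gasket lies on the flange; its window edge looks slightly off towards +y. Fitting its pose from this view.

Run:
```python
from h import *
ga={'top':px([(400,173),(614,138),(649,317),(425,351)],7,230,195),'side':px([(277,248),(393,350),(293,420),(180,320)],7,270,205)}
for k in (['top','side'],['top'],['side']):
    b=fit({n:ga[n] for n in k},.026,.032,.076,.17);print(k,b[0].round(4),b[1].round(2))
c,s=np.cos(.17),np.sin(.17)
# flange from z70
```

```text
['top', 'side'] [0.5422 0.1084 0.1774] 0.55
['top'] [0.5414 0.1088 0.1747] 0.27
['side'] [0.5436 0.1078 0.1827] 0.48
```

Emit:
{"name": "jog_arm", "arguments": {
  "increments": [
    [-0.1,0.45,0,0,0,0],
    [-0.1,0.45,2,0,0,0],
    [-0.1,0.45,4,0,0,0],
    [-0.1,0.45,6,0,0,0],
    [-0.1,0.45,8,0,0,0],
    [-0.1,0.45,9.5,0,0,0],
    [-0.1,0.45,10.3,0,0,0],
    [-0.1,0.45,10.3,0,0,0],
    [-0.1,0.45,10.3,0,0,0]
  ]
}}

```text
t: 17.2
tool_pos: [0.6425, -0.2283, -0.0131]
ee_rot: [0.582, 0.813, 0.0, 0.0]
wrist_force: [-0.4, 0.3, -0.2]
grip_width: 0.087
```

Run:
```python
from h import *
st();go(.642,-.228,.010,.329)
```

```text
t 17.2 pos [ 0.6425 -0.2283 -0.0131] jaw 0.329 zax [ 0. -0. -1.] F [-0.42  0.3  -0.15] M [-0.103 -0.028 -0.037] w 0.087 q [-0.14  0.62  0.6   1.59 -0.38  1.05  0.9 ]
inc cm [ 0.04 -0.04  0.19] rot [ 0.  0. -0.] rows>= 0.0
```

Emit:
{"name": "jog_arm", "arguments": {
  "increments": [
    [0,0,0.15,0,0,0],
    [0,0,0.15,0,0,0],
    [0,0,0.15,0,0,0],
    [0,0,0.15,0,0,0],
    [0,0,0.15,0,0,0],
    [0,0,0.15,0,0,0],
    [0,0,0.15,0,0,0],
    [0,0,0.15,0,0,0],
    [0,0,0.15,0,0,0],
    [0,0,0.15,0,0,0]
  ],
  "jaw": 255
}}

```text
t: 18.03
tool_pos: [0.6422, -0.2286, -0.0148]
ee_rot: [0.582, 0.813, 0.0, 0.0]
wrist_force: [-0.0, 0.1, 0.6]
grip_width: 0.0438
```

Run:
```python
from h import *
st()
```

```text
t 18.03 pos [ 0.6422 -0.2286 -0.0148] jaw 0.328 zax [ 0.  0. -1.] F [-0.01  0.11  0.62] M [-0.107 -0.076 -0.003] w 0.0438 q [-0.14  0.62  0.6   1.59 -0.39  1.05  0.9 ]
```

Gripped at 43.8 mm, matching the 44 mm body. Lifting.

Emit:
{"name": "jog_arm", "arguments": {
  "increments": [
    [0,0,0,0,0,0],
    [0,0,-0.5,0,0,0],
    [0,0,-2,0,0,0],
    [0,0,-5,0,0,0],
    [0,0,-8,0,0,0],
    [0,0,-11,0,0,0],
    [0,0,-13,0,0,0],
    [0,0,-13,0,0,0]
  ]
}}

```text
t: 18.7
tool_pos: [0.645, -0.2305, 0.1221]
ee_rot: [0.582, 0.813, 0.002, 0.005]
wrist_force: [0.7, -0.3, -0.8]
grip_width: 0.044
```

Run:
```python
from h import *
st();go(.5435,.109,.13,.172)
```

```text
t 18.7 pos [ 0.645  -0.2305  0.1221] jaw 0.328 zax [ 0.009 -0.003 -1.   ] F [ 0.7  -0.34 -0.79] M [-0.133 -0.019 -0.013] w 0.044 q [-0.17  0.49  0.66  1.48 -0.31  1.27  0.84]
inc cm [35.42  1.3   1.52] rot [0.009 0.005 0.156] rows>= 8.5
```

Emit:
{"name": "jog_arm", "arguments": {
  "increments": [
    [2.5,0.1,0,0,0,0.01],
    [6,0.2,0,0,0,0.03],
    [10,0.35,0,0,0,0.05],
    [14,0.5,0,0,0,0.07],
    [18,0.65,0,0,0,0.09],
    [22,0.8,0,0,0,0.11],
    [26,0.95,0,0,0,0.13],
    [30,1.1,0,0,0,0.15],
    [33,1.2,0,0,0,0.156],
    [35.4,1.3,0.5,0,0,0.156]
  ]
}}

```text
t: 19.53
tool_pos: [0.539, 0.1143, 0.1106]
ee_rot: [0.643, 0.766, 0.001, -0.001]
wrist_force: [0.5, 1.7, -2.1]
grip_width: 0.0441
```

Emit:
{"name": "jog_arm", "arguments": {
  "increments": [
    [0,0,0.5,0,0,0],
    [0,0,1,0,0,0],
    [0,0,1,0,0,0],
    [0,0,1,0,0,0]
  ]
}}

```text
t: 19.87
tool_pos: [0.5402, 0.1086, 0.0997]
ee_rot: [0.645, 0.764, -0.001, 0.0]
wrist_force: [-0.5, -0.6, -0.8]
grip_width: 0.0438
```

Run:
```python
from h import *
st();go(.5435,.109,.095,.172)
s=capture('side')
cv2.imwrite('pics/h18.png',cv2.resize(s[185:285,260:360],None,fx=6,fy=6,interpolation=2))
```

```text
t 19.87 pos [0.5402 0.1086 0.0997] jaw 0.169 zax [-0.001 -0.001 -1.   ] F [-0.55 -0.59 -0.8 ] M [-0.119  0.036 -0.017] w 0.0438 q [-0.76  0.2   0.57  1.84 -0.12  1.14  0.02]
inc cm [-0.01  0.33  2.97] rot [-0.001  0.001 -0.003] rows>= 0.7
```

View pics/h18.png

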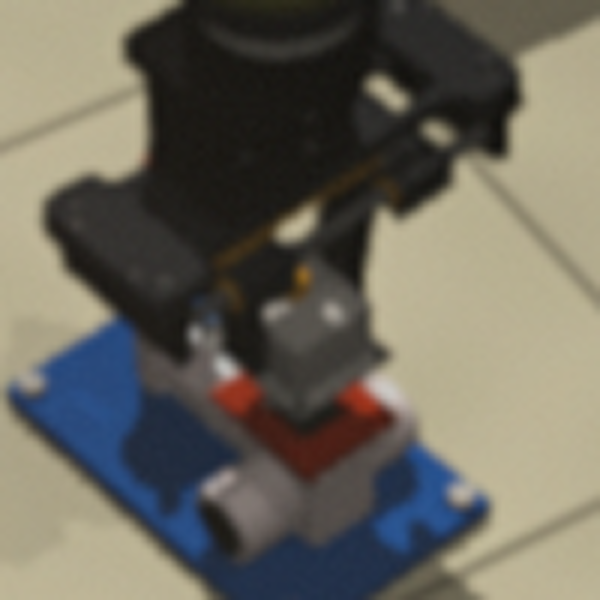

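Emit:
{"name": "jog_arm", "arguments": {
  "increments": [
    [0,0.3,1,0,0,0],
    [0,0.3,2,0,0,0],
    [0,0.3,2.9,0,0,0],
    [0,0.3,2.9,0,0,0],
    [0,0.3,2.9,0,0,0]
  ]
}}

```text
t: 20.33
tool_pos: [0.5423, 0.1107, 0.0698]
ee_rot: [0.644, 0.765, -0.001, -0.001]
wrist_force: [0.3, 0.0, -0.8]
grip_width: 0.0441
```

Run:
```python
from h import *
st();go(.5435,.109,.0865,.172)
s=capture('side')
cv2.imwrite('pics/h19.png',cv2.resize(s[205:285,270:350],None,fx=7,fy=7,interpolation=2))
```

```text
t 20.33 pos [0.5423 0.1107 0.0698] jaw 0.172 zax [-0.002 -0.001 -1.   ] F [ 0.32  0.01 -0.8 ] M [-0.087 -0.023 -0.033] w 0.0441 q [-0.75  0.24  0.57  1.86 -0.14  1.08  0.04]
inc cm [-0.19  0.09  0.83] rot [-0.002  0.001 -0.   ] rows>= 0.2
```

View pics/h19.png

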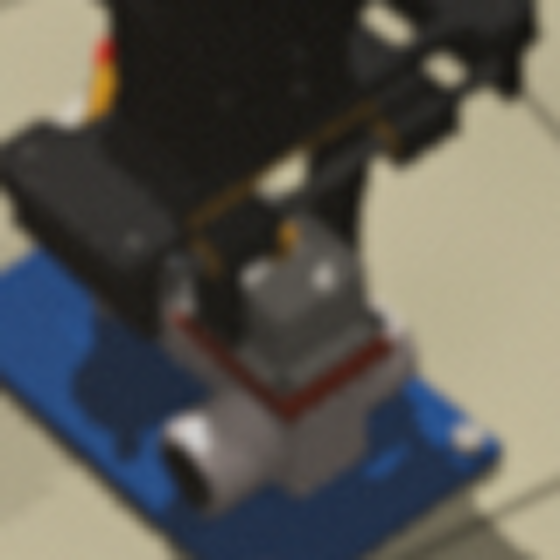

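Emit:
{"name": "jog_arm", "arguments": {
  "increments": [
    [-0.15,0.1,0.3,0,0,0],
    [-0.15,0.1,0.6,0,0,0],
    [-0.15,0.1,0.7,0,0,0],
    [-0.15,0.1,0.7,0,0,0]
  ]
}}

```text
t: 20.72
tool_pos: [0.5443, 0.1099, 0.0638]
ee_rot: [0.644, 0.765, -0.0, -0.0]
wrist_force: [-0.3, 0.3, -2.0]
grip_width: 0.0435
```

Emit:
{"name": "jog_arm", "arguments": {
  "increments": [
    [0,0,0.1,0,0,0],
    [0,0,0.2,0,0,0],
    [0,0,0.2,0,0,0],
    [0,0,0.2,0,0,0]
  ]
}}

```text
t: 21.05
tool_pos: [0.5445, 0.11, 0.0621]
ee_rot: [0.644, 0.765, 0.0, -0.0]
wrist_force: [0.3, -0.5, -0.9]
grip_width: 0.0439
```

Run:
```python
from h import *
st();go(.5435,.109,.0865,.172)
```

```text
t 21.05 pos [0.5445 0.11   0.0621] jaw 0.172 zax [ 0.  0. -1.] F [ 0.29 -0.53 -0.87] M [-0.085  0.029 -0.004] w 0.0439 q [-0.74  0.25  0.56  1.87 -0.15  1.07  0.05]
inc cm [-0.08 -0.11  0.06] rot [ 0. -0.  0.] rows>= 0.0
```

Emit:
{"name": "jog_arm", "arguments": {
  "increments": [
    [-0.1,-0.1,0.1,0,0,0],
    [-0.1,-0.1,0.2,0,0,0],
    [-0.1,-0.1,0.2,0,0,0],
    [-0.1,-0.1,0.2,0,0,0]
  ]
}}

```text
t: 21.38
tool_pos: [0.5438, 0.1089, 0.061]
ee_rot: [0.644, 0.765, 0.0, -0.0]
wrist_force: [-3.2, -0.9, 5.6]
grip_width: 0.044
```

Run:
```python
from h import *
st()
```

```text
t 21.38 pos [0.5438 0.1089 0.061 ] jaw 0.172 zax [ 0.     0.001 -1.   ] F [-3.18 -0.86  5.64] M [-0.157  0.651  0.019] w 0.044 q [-0.74  0.25  0.57  1.87 -0.15  1.07  0.06]
```

The bowl is seated at the expected height with 5.6 N. Releasing and lifting.

Emit:
{"name": "jog_arm", "arguments": {
  "increments": [
    [0,0,0,0,0,0],
    [0,0,0,0,0,0],
    [0,0,0,0,0,0],
    [0,0,0,0,0,0],
    [0,0,0,0,0,0],
    [0,0,0,0,0,0],
    [0,0,0,0,0,0],
    [0,0,0,0,0,0],
    [0,0,0,0,0,0],
    [0,0,-1,0,0,0]
  ],
  "jaw": 0
}}

```text
t: 22.22
tool_pos: [0.5421, 0.1084, 0.0686]
ee_rot: [0.644, 0.765, -0.002, -0.001]
wrist_force: [0.1, 0.8, -0.2]
grip_width: 0.0869
```

Emit:
{"name": "jog_arm", "arguments": {
  "increments": [
    [0,0,-3,0,0,0],
    [0,0,-6,0,0,0],
    [0,0,-9,0,0,0],
    [0,0,-12,0,0,0],
    [0,0,-13,0,0,0],
    [0,0,-13,0,0,0]
  ]
}}

```text
t: 22.72
tool_pos: [0.5458, 0.1091, 0.204]
ee_rot: [0.644, 0.765, 0.003, 0.002]
wrist_force: [0.8, -0.5, -0.1]
grip_width: 0.0869
```

Run:
```python
from h import *
st()
for j in(-.68,): go(.525,.2065,.19,j)
s=capture('side');t=capture('top')
cv2.imwrite('pics/h20.png',cv2.resize(s[205:285,270:350],None,fx=7,fy=7,interpolation=2))
```

```text
t 22.72 pos [0.5458 0.1091 0.204 ] jaw 0.172 zax [ 0.006  0.003 -1.   ] F [ 0.81 -0.51 -0.08] M [-0.072 -0.001 -0.05 ] w 0.0869 q [-0.78  0.12  0.58  1.7  -0.07  1.34 -0.01]
inc cm [ 9.95 -0.41  3.92] rot [ 0.006 -0.004  0.852] rows>= 6.8
```

View pics/h20.png

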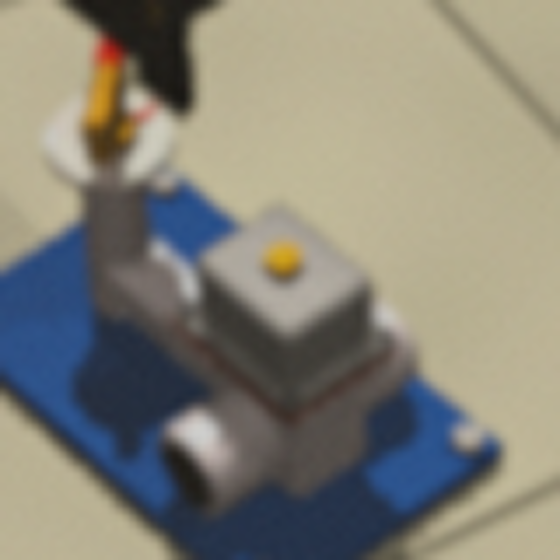

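Run:
```python
from h import *
for u in [(169,273),(110,219),(228,328)]: print('top',ray('top',px(u,7,230,195),.133))
for u in [(183,70),(182,160),(184,62)]: print('side',ray('side',px(u,6,255,200),.133))
p=np.array([.5255,.206])
for scr in(.65,.72,.8,.9,1.0):
  a=.172+scr;d=np.array([np.cos(a),np.sin(a)])*.023
  P=[[*(p+d),.133],[*(p-d),.133]]
  print(scr,[((proj(n,P)-o+.5)*k-.5).round(0).tolist() for n,o,k in(('top',[230,195],7),('side',[255,200],6))])
```

```text
top [0.52350313 0.20422314]
top [0.53825312 0.22085328]
top [0.50854349 0.18766261]
side [0.53672382 0.22047906]
side [0.51003002 0.17388007]
side [0.53949568 0.22452276]
0.65 [[[103.0, 208.0], [223.0, 323.0]], [[189.0, 63.0], [164.0, 138.0]]]
0.72 [[[99.0, 213.0], [227.0, 319.0]], [[186.0, 62.0], [168.0, 139.0]]]
0.8 [[[95.0, 218.0], [231.0, 314.0]], [[181.0, 62.0], [172.0, 139.0]]]
0.9 [[[90.0, 225.0], [235.0, 306.0]], [[176.0, 62.0], [177.0, 139.0]]]
1.0 [[[86.0, 232.0], [239.0, 299.0]], [[171.0, 63.0], [183.0, 138.0]]]
```

Emit:
{"name": "jog_arm", "arguments": {
  "increments": [
    [1,0,0,0,0,0.1],
    [2.5,0,0,0,0,0.2],
    [4,-0.1,0,0,0,0.3],
    [5.5,-0.2,0,0,0,0.4],
    [7,-0.3,0,0,0,0.5],
    [8.5,-0.4,1,0,0,0.6],
    [9.9,-0.4,2,0,0,0.7],
    [9.9,-0.4,3,0,0,0.8],
    [9.9,-0.4,3.5,0,0,0.852],
    [9.9,-0.4,3.5,0,0,0.852]
  ],
  "jaw": 130
}}

```text
t: 23.65
tool_pos: [0.5204, 0.2049, 0.1614]
ee_rot: [0.903, 0.431, -0.003, 0.001]
wrist_force: [0.5, -0.7, -0.5]
grip_width: 0.043
```

Emit:
{"name": "jog_arm", "arguments": {
  "increments": [
    [0,0,0,0,0,0],
    [0,0,0,0,0,0],
    [0,0,0,0,0,0]
  ]
}}

```text
t: 23.9
tool_pos: [0.5229, 0.2054, 0.1651]
ee_rot: [0.902, 0.431, 0.0, 0.0]
wrist_force: [0.3, -0.7, -0.5]
grip_width: 0.0428
```

Run:
```python
from h import *
st()
go(.526,.2065,.155,-.68)
s=capture('side');t=capture('top')
cv2.imwrite('pics/h21.png',cv2.resize(s[185:285,240:340],None,fx=6,fy=6,interpolation=2))
cv2.imwrite('pics/h22.png',cv2.resize(t[185:285,230:330],None,fx=6,fy=6,interpolation=2))
```

```text
t 23.9 pos [0.5229 0.2054 0.1651] jaw -0.679 zax [ 0.  0. -1.] F [ 0.26 -0.69 -0.54] M [-0.124  0.063  0.008] w 0.0428 q [-0.93  0.16  0.57  1.74 -0.09  1.27 -1.02]
inc cm [0.29 0.17 3.51] rot [ 0.    -0.     0.001] rows>= 0.8
```

View pics/h21.png

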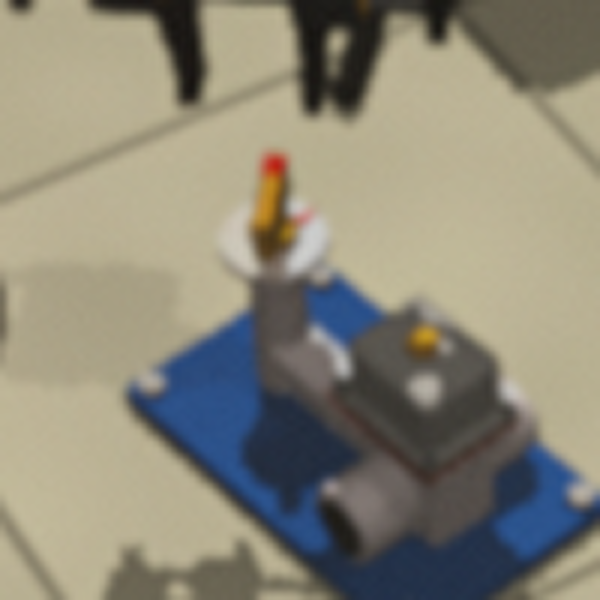

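View pics/h22.png

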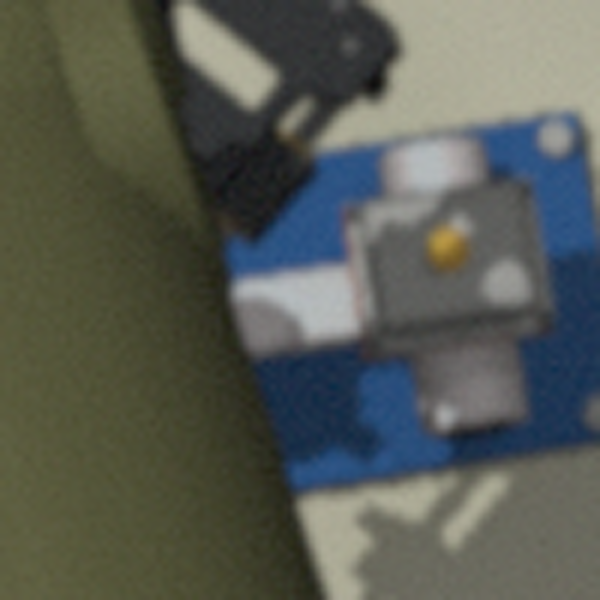

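Run:
```python
from h import *
st();p=r.sense()['tool_pos'];R=Ro.from_quat(r.sense()['ee_rot']).as_matrix()
for L in [(0,0,0),(0,.0215,0),(0,-.0215,0),(0,.035,0),(0,-.035,0)]: print(L,((proj('side',[p+[0,0,.025]+R@L])[0]-[240,185]+.5)*6-.5).round())
print(((proj('side',[[.5266,.2075,.133],[.523,.204,.133]])-[240,185]+.5)*6-.5).round())
```

```text
t 24.0 pos [0.523  0.2055 0.1654] jaw -0.68 zax [ 0.  0. -1.] F [-0.67 -0.14 -0.41] M [-0.106  0.082  0.01 ] w 0.0423 q [-0.93  0.16  0.57  1.74 -0.09  1.27 -1.02]
(0, 0, 0) [253.  96.]
(0, 0.0215, 0) [304. 100.]
(0, -0.0215, 0) [202.  92.]
(0, 0.035, 0) [337. 103.]
(0, -0.035, 0) [171.  90.]
[[267. 187.]
 [264. 195.]]
```

Emit:
{"name": "jog_arm", "arguments": {
  "increments": [
    [0.25,0.2,1,0,0,0],
    [0.25,0.2,2.5,0,0,0],
    [0.25,0.2,4,0,0,0],
    [0.25,0.2,5,0,0,0],
    [0.25,0.2,5,0,0,0],
    [0.25,0.2,5,0,0,0]
  ]
}}

```text
t: 24.5
tool_pos: [0.5256, 0.2061, 0.1145]
ee_rot: [0.902, 0.431, -0.001, 0.0]
wrist_force: [-0.3, -0.1, 0.4]
grip_width: 0.0427
```

Run:
```python
from h import *
st()
go(.526,.2065,.114,-.68)
s=capture('side')
cv2.imwrite('pics/h23.png',cv2.resize(s[185:285,240:340],None,fx=6,fy=6,interpolation=2))
```

```text
t 24.5 pos [0.5256 0.2061 0.1145] jaw -0.68 zax [-0.001 -0.001 -1.   ] F [-0.3  -0.07  0.43] M [-0.047  0.099 -0.031] w 0.0427 q [-0.92  0.21  0.57  1.79 -0.12  1.17 -1.  ]
inc cm [0.06 0.   2.55] rot [-0.     0.001 -0.   ] rows>= 0.6
```

View pics/h23.png

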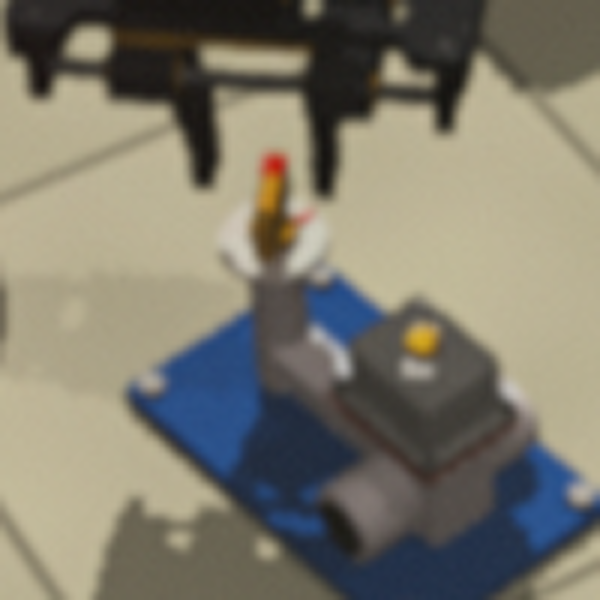

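Emit:
{"name": "jog_arm", "arguments": {
  "increments": [
    [0.05,0.1,0.8,0,0,0],
    [0.05,0.1,1.7,0,0,0],
    [0.05,0.1,2.5,0,0,0],
    [0.05,0.1,2.5,0,0,0],
    [0.05,0.1,2.5,0,0,0]
  ]
}}

```text
t: 24.97
tool_pos: [0.5264, 0.2058, 0.0893]
ee_rot: [0.902, 0.431, -0.001, 0.0]
wrist_force: [0.2, -0.6, 0.1]
grip_width: 0.0424
```

Run:
```python
from h import *
st()
s=capture('side')
cv2.imwrite('pics/h24.png',cv2.resize(s[185:285,240:340],None,fx=6,fy=6,interpolation=2))
```

```text
t 24.97 pos [0.5264 0.2058 0.0893] jaw -0.68 zax [-0.001 -0.001 -1.   ] F [ 0.2  -0.56  0.12] M [-0.058  0.118  0.019] w 0.0424 q [-0.91  0.24  0.56  1.81 -0.14  1.13 -0.98]
```

View pics/h24.png

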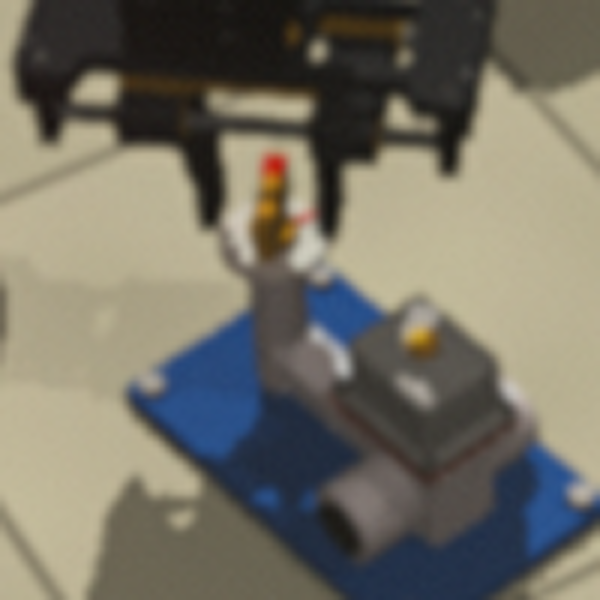

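The wing sits between the two fingers. Closing.

Emit:
{"name": "jog_arm", "arguments": {
  "increments": [
    [0,0,0,0,0,0],
    [0,0,0,0,0,0],
    [0,0,0,0,0,0],
    [0,0,0,0,0,0],
    [0,0,0,0,0,0],
    [0,0,0,0,0,0],
    [0,0,0,0,0,0],
    [0,0,0,0,0,0],
    [0,0,0,0,0,0]
  ],
  "jaw": 255
}}

```text
t: 25.77
tool_pos: [0.5266, 0.2065, 0.0902]
ee_rot: [0.902, 0.431, -0.0, -0.0]
wrist_force: [-2.6, 1.0, 2.6]
grip_width: 0.0095
```

Run:
```python
from h import *
st()
s=capture('side')
cv2.imwrite('pics/h25.png',cv2.resize(s[185:285,240:340],None,fx=6,fy=6,interpolation=2))
```

```text
t 25.77 pos [0.5266 0.2065 0.0902] jaw -0.68 zax [-0.001  0.001 -1.   ] F [-2.59  0.97  2.56] M [0.139 0.567 0.014] w 0.0095 q [-0.91  0.24  0.56  1.81 -0.14  1.13 -0.98]
```

View pics/h25.png

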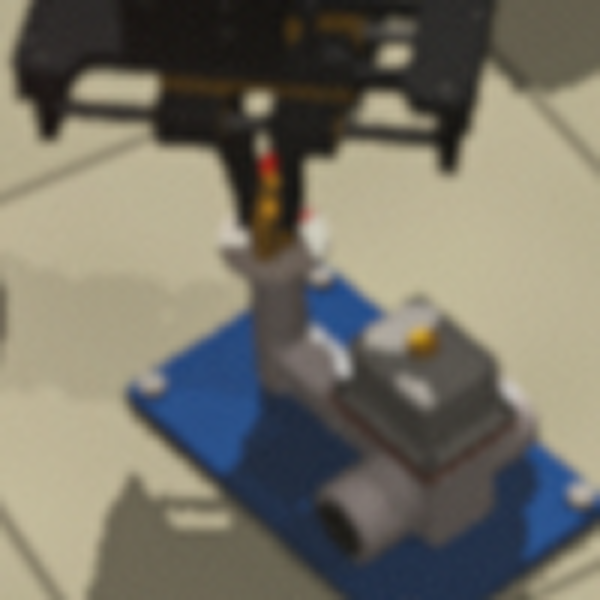

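Gripped at 9.5 mm. Now turning clockwise, which is positive rotation about tool z.

Emit:
{"name": "jog_arm", "arguments": {
  "increments": [
    [0,0,0,0,0,0.07],
    [0,0,0,0,0,0.15],
    [0,0,0,0,0,0.23],
    [0,0,0,0,0,0.31],
    [0,0,0,0,0,0.39],
    [0,0,0,0,0,0.47],
    [0,0,0,0,0,0.55],
    [0,0,0,0,0,0.62],
    [0,0,0,0,0,0.62],
    [0,0,0,0,0,0.62]
  ]
}}

```text
t: 26.65
tool_pos: [0.5267, 0.2064, 0.0902]
ee_rot: [0.991, 0.136, -0.0, -0.0]
wrist_force: [-3.4, 0.6, 4.1]
grip_width: 0.0099
```

Run:
```python
from h import *
st()
```

```text
t 26.65 pos [0.5267 0.2064 0.0902] jaw -1.298 zax [-0.001  0.    -1.   ] F [-3.42  0.56  4.05] M [ 0.198  0.801 -0.051] w 0.0099 q [-0.98  0.25  0.65  1.82 -0.17  1.13 -1.58]
```

Emit:
{"name": "jog_arm", "arguments": {
  "increments": [
    [0,0,0,0,0,0.04],
    [0,0,0,0,0,0.08],
    [0,0,0,0,0,0.08],
    [0,0,0,0,0,0.08]
  ]
}}

```text
t: 26.98
tool_pos: [0.5267, 0.2064, 0.0902]
ee_rot: [0.995, 0.096, -0.0, -0.0]
wrist_force: [-3.9, 1.9, 3.4]
grip_width: 0.0096
```

Run:
```python
from h import *
st()
```

```text
t 26.98 pos [0.5267 0.2064 0.0902] jaw -1.378 zax [-0.  0. -1.] F [-3.85  1.86  3.36] M [ 0.321  0.914 -0.033] w 0.0096 q [-0.99  0.25  0.66  1.82 -0.17  1.13 -1.65]
```

Emit:
{"name": "jog_arm", "arguments": {
  "increments": [
    [0,0,0,0,0,0.02],
    [0,0,0,0,0,0.04],
    [0,0,0,0,0,0.04],
    [0,0,0,0,0,0.04]
  ]
}}

```text
t: 27.32
tool_pos: [0.5267, 0.2063, 0.0902]
ee_rot: [0.997, 0.076, -0.0, -0.0]
wrist_force: [-5.2, 1.4, 4.8]
grip_width: 0.01
```

Run:
```python
from h import *
st()
```

```text
t 27.32 pos [0.5267 0.2063 0.0902] jaw -1.419 zax [-0.  0. -1.] F [-5.15  1.44  4.81] M [0.332 1.168 0.359] w 0.01 q [-1.    0.25  0.66  1.82 -0.17  1.13 -1.69]
```

Emit:
{"name": "jog_arm", "arguments": {
  "increments": [
    [0,0,0,0,0,0.015],
    [0,0,0,0,0,0.03],
    [0,0,0,0,0,0.03],
    [0,0,0,0,0,0.03]
  ]
}}

```text
t: 27.65
tool_pos: [0.5267, 0.2063, 0.0901]
ee_rot: [0.998, 0.061, -0.0, -0.0]
wrist_force: [-4.4, 2.7, 5.8]
grip_width: 0.0099
```

Run:
```python
from h import *
st()
s=capture('side')
cv2.imwrite('pics/h26.png',cv2.resize(s[185:285,240:340],None,fx=6,fy=6,interpolation=2))
```

```text
t 27.65 pos [0.5267 0.2063 0.0901] jaw -1.449 zax [-0.  0. -1.] F [-4.42  2.65  5.78] M [0.311 1.277 0.521] w 0.0099 q [-1.    0.25  0.67  1.82 -0.17  1.13 -1.72]
```

View pics/h26.png

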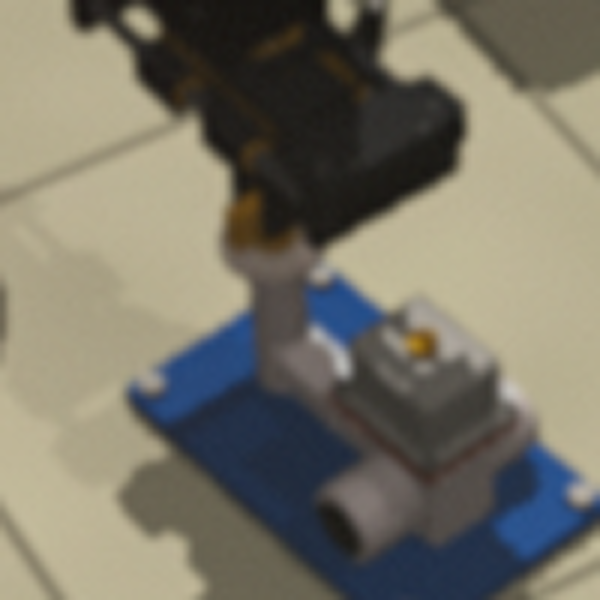

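The moment rose from about 0 to 0.36 and then 0.52 N m near jaw angle −1.40, so the screw is seated. Backing off counter-clockwise to a jaw angle of about 0.175.

Emit:
{"name": "jog_arm", "arguments": {
  "increments": [
    [0,0,0,0,0,-0.08],
    [0,0,0,0,0,-0.16],
    [0,0,0,0,0,-0.24],
    [0,0,0,0,0,-0.32],
    [0,0,0,0,0,-0.4],
    [0,0,0,0,0,-0.48],
    [0,0,0,0,0,-0.56],
    [0,0,0,0,0,-0.64],
    [0,0,0,0,0,-0.72],
    [0,0,0,0,0,-0.8]
  ]
}}

```text
t: 28.53
tool_pos: [0.5266, 0.2065, 0.0902]
ee_rot: [0.895, 0.446, -0.0, -0.001]
wrist_force: [-5.4, 2.3, 4.0]
grip_width: 0.0098
```

Run:
```python
from h import *
st();go(.5267,.2064,.1152,.176)
```

```text
t 28.53 pos [0.5266 0.2065 0.0902] jaw -0.647 zax [-0.001  0.001 -1.   ] F [-5.44  2.3   4.03] M [ 0.42   1.238 -0.057] w 0.0098 q [-0.91  0.24  0.56  1.81 -0.14  1.13 -0.95]
inc cm [-0.    0.02 -0.  ] rot [-0.001 -0.001 -0.823] rows>= 6.6
```

Emit:
{"name": "jog_arm", "arguments": {
  "increments": [
    [0,0,0,0,0,-0.08],
    [0,0,0,0,0,-0.18],
    [0,0,0,0,0,-0.28],
    [0,0,0,0,0,-0.38],
    [0,0,0,0,0,-0.48],
    [0,0,0,0,0,-0.58],
    [0,0,0,0,0,-0.68],
    [0,0,0,0,0,-0.76],
    [0,0,0,0,0,-0.82],
    [0,0,0,0,0,-0.82]
  ]
}}

```text
t: 29.37
tool_pos: [0.5265, 0.2066, 0.0901]
ee_rot: [0.644, 0.765, 0.0, -0.001]
wrist_force: [-5.9, 1.8, 5.5]
grip_width: 0.0099
```

Emit:
{"name": "jog_arm", "arguments": {
  "increments": [
    [0,0,0,0,0,0],
    [0,0,0,0,0,0],
    [0,0,0,0,0,0],
    [0,0,0,0,0,0]
  ]
}}

```text
t: 29.7
tool_pos: [0.5265, 0.2065, 0.0902]
ee_rot: [0.645, 0.764, 0.0, -0.001]
wrist_force: [-4.4, 2.8, 5.1]
grip_width: 0.0096
```

Run:
```python
from h import *
st();go(.5267,.2064,.1152,.176)
s=capture('side');t=capture('top')
cv2.imwrite('pics/h27.png',cv2.resize(s[185:285,240:340],None,fx=6,fy=6,interpolation=2))
cv2.imwrite('pics/h28.png',t);cv2.imwrite('pics/h29.png',s)
```

```text
t 29.7 pos [0.5265 0.2065 0.0902] jaw 0.169 zax [-0.001  0.001 -1.   ] F [-4.39  2.75  5.09] M [0.345 1.253 0.064] w 0.0096 q [-0.82  0.23  0.45  1.81 -0.11  1.13 -0.16]
inc cm [-0.02  0.02 -0.  ] rot [-0.001 -0.001 -0.007] rows>= 0.1
```

View pics/h27.png

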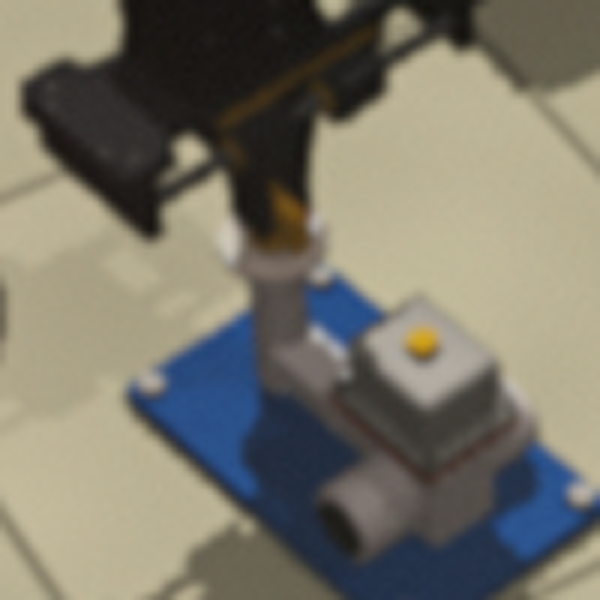

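View pics/h28.png

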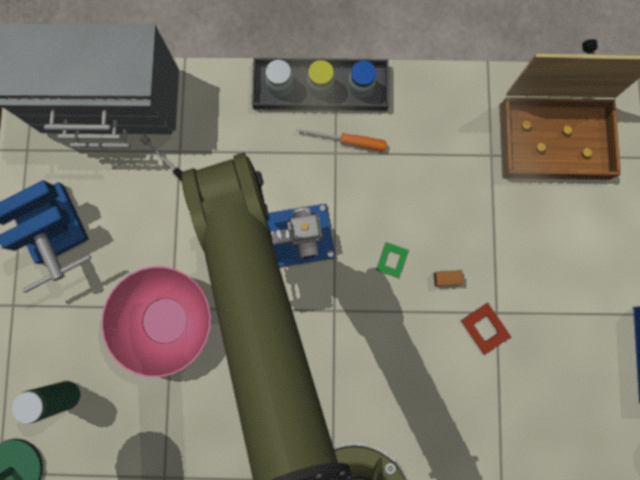

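Run:
```python
from h import *
b=fit({'side':px([(280,203),(372,283),(290,338),(197,267)],7,270,205)},.022,.027,.112,.17);print(b[0].round(4),b[1].round(2))
t=cv2.imread('pics/h28.png');cv2.imwrite('pics/h30.png',cv2.resize(t[195:277,250:340],None,fx=8,fy=8,interpolation=2))
```

```text
[0.5432 0.1059 0.1923] 0.75
```

View pics/h30.png

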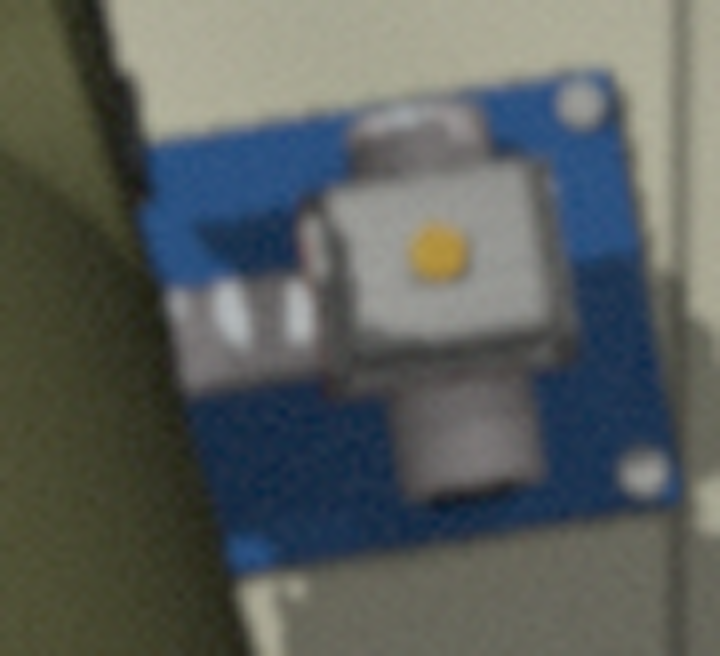

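Run:
```python
from h import *
print(ray('top',px((439,252),8,250,195),.117),ray('side',px((284,261),7,270,205),.117))
st();print(r.sign_off())
```

```text
[0.5418597  0.10757274] [0.54359176 0.10659998]
t 29.8 pos [0.5264 0.2066 0.0901] jaw 0.169 zax [-0.001  0.001 -1.   ] F [-6.21  2.55  5.32] M [0.356 1.211 0.062] w 0.01 q [-0.82  0.23  0.45  1.81 -0.11  1.13 -0.16]
the job is handed in; nothing more can be done
None
```

The gasket and the bowl are on the flange and let go. The thumbscrew was seated and backed off a quarter turn, and the arm is still gripping it. I signed off at 29.8 s; the robot reported no verdict.

**Last checks**
- **Gasket and bowl:** in the pictures both sit within about 3 mm and 2° of my flange estimate.
- **Thumbscrew seat:** the turning moment rose from about 0 to 0.36 and then 0.52 N m near jaw angle −1.40, which I took as the hard stop.
- **Thumbscrew end position:** the jaw finished at +0.169, about 1.57 rad off that seat. The grip width is 10 mm, matching the wing. I could not see the red wing mark at the end because the gripper covers it.
- **Other things on the bench:** nothing else looks moved in the final top picture.

**What failed or disagreed**
- **First gasket grasp:** it closed on nothing, because the reported tool height is about 25 mm lower than the real fingertip height. I confirmed this by touching bare bench, with contact at a reported z of −0.025 (about 16 N). I corrected for it from then on, and the gasket and bowl then touched down at the expected heights.
- **Cameras:** the two views differ by 2–3 mm on positions, which is within tolerance.

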